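# Gauge a reclaimed battery cell and store it by format

## Robot

A 7-joint arm with a two-finger parallel gripper is mounted at the origin on the work surface. World frame = base frame: x ahead of the robot, y to its left, z up, the work surface at z = 0. Lengths are in mm, angles in rad, forces in N, time in s.
With the tool pointing down it reaches from about 400 to 875 mm from the base axis. Payload 4.4 kg.
Tool frame: the origin (TCP) lies midway between the tips of the shut fingers; the grasp point (between the pads) lies 19 mm behind it; x points along the fingers, z is the direction in which the jaws open and shut, and the axes are right-handed (so a half turn about x gives the same grasp; the last joint's range is limited). The gripper opens to 85 mm and grips with 20 to 120 N. Pads are 22 mm wide; open, the fingers measure 114 mm over their backs; the gripper's body (76 mm by 85 mm) begins 54 mm behind the grasp point. The pads swing forward as they close: fully open they stand 13 mm farther back than shut.
Start: joints at [-1.268, 0.628, 0.038, 1.517, -0.027, 0.996, -0.02], TCP at [234.3, 606.318, 231.313] pointing down, gripper open.
Joint ranges: [-3.06, 3.06], [-0.37, 2.12], [-1.25, 1.32], [0.18, 2.47], [-1.1, 4.24], [0.23, 1.98], [-2.94, 2.94]. Speed limits (rad/s): [2.57, 2.57, 3.14, 3.14, 3.14, 3.14, 3.14].

## Interface

Orientations are given as [roll, pitch, yaw] about the fixed x, y, z axes, in that order (R = Rz(yaw) Ry(pitch) Rx(roll)).
In Python, from cell import ctrl gives the robot as it stands. The module is installed in compiled form; this text tells all that it offers.
- The arm moves only by the tool servo_tool, never from a script. Its argument "rows" is a list of rows, each an object of numbers: "dx", "dy", "dz": the shift along the tool's x, y, z in units of 750 mm (1.0 is 750 mm); "wx", "wy", "wz": the turn, a rotation vector about the tool's x, y, z in units of 6 degrees (1.0 is 6 degrees); "fingers": the closure, from 0 (fully open) to 1 (shut). In form: [{"dx": .., "dy": .., "dz": .., "wx": .., "wy": .., "wz": .., "fingers": ..}, ...]. A call has 1 to 5 rows; each row shifts and turns the commanded pose from where the row before left it, along the tool's axes as they then stand; what a row does not reach is not made up. A row lasts 1/8 s, in which the tool goes at most 62.5 mm and 10.7 degrees, less where a joint would pass 70% of its speed; a pose out of reach is approached as far as the arm can. A call with a number of a shift or a turn outside -1 to 1 is refused whole. A call with a gripper value outside its range is refused whole. The fingers move at their own pace and stop on an object; the grip force is fixed at half the most. Time passes only in rows, so rows that do not move let the fingers close. It gives the time, the measured TCP pose, the force and the opening at its end, in the units of the state.
- ctrl.read_state(): the state, without advancing time (a new reading comes with each control period).
- ctrl.get_image(name): name is "scene" or "top"; returns the picture (420x560x3 uint8, red, green, blue); there is no depth.
- ctrl.camera_info(name): a dict with "fovy" (degrees; the focal length in pixels is half the picture's height over the tangent of half this angle, whatever the lens; pixels are square), "cx", "cy" (the principal point, pixels), "k1" (the pictures are not rectified: a ray, as slopes to the right and down, at radius r is drawn at 1 + k1 r^2 times it, then the intrinsics apply), "R" (3x3) and "t" (3): a world point X has camera coordinates R X + t. Camera axes: x right, y down, z forward; pixel columns grow to the right and rows downward; lengths in mm; the calibration is good to about 2 mm. A picture is of the moment at which its call begins. camera_info takes no time and is no camera call.
- ctrl.finish_job(): hands the job in, once; it reports no verdict.
Trained networks look in the newest picture that a camera, given by its name, has taken for a name from the list of things; names that differ only in an ending like _2 or _b are one class to them, and where a whole thing is asked for, a point or a joint stands for the part that bears it (a point fixed in the world has none). Each returns a list of dicts, best first, with "conf" (0 to 1); they miss things now and then, are a little off and sometimes report something else, mostly with a low value. They report only what shows in the picture. A call takes as long as a camera call. They do not tell look-alikes from the thing itself.
- ctrl.search_frame(label, camera): "extent" ([centre column, centre row, width, height] in pixels, round what is visible of it).
- ctrl.silhouettes(label, camera): "region" (420x560 bool, what is visible of it) and "extent" ([centre column, centre row, width, height] in pixels, round what is visible of it).
- ctrl.mark_of(label, camera): "point" ([column, row] in pixels: a listed point, or the origin of a listed thing).
The state is a dict: "clock": time; "qpos": joint angles; "qd": joint speeds; "tau": joint torques, N m; "eef_pos": TCP position; "tool_rot": TCP orientation; "force": force on the tool from outside, world axes, zero at the start; "torque": the same for the moment, N m; "width": finger opening in mm.
Only numpy, scipy, OpenCV 4.12 (cv2) and the standard library are available. Lean on these libraries where they do the work, as an engineer would, in place of code of your own. Each camera call takes 0.05 s, during which the arm holds its last target.

## Task

Sort the next battery cell: take the cell that stands on the orange pad of the intake rack and lower it upright into the ring gauge, through the larger rings, until a ring that is too small stops it; do not force it. Take it out again, stand it upright in the tray of the storage case that has the colour of the ring that stopped it, and shut the clear lid fully. Leave the other two cells standing in the rack, and do not push the caliper or the multimeter about.

Things in the scene. Friction and masses are not known exactly. Their poses are not given: they have to be found in the camera images.
- cell_p_mid (a point): One of three unmarked cells: an upright cylinder 65 mm tall in a teal sleeve, steel button on top, rounded foot edge, 18, 26 or 32 mm in diameter (one of each; which is which is not told, the gauge finds it), 30 to 200 g. The point is the cell's centre, half-way up; z along the cell, up. It stands in one of the rack's three places, up to 11 mm off the place's centre.
- cell_q_mid (a point): One of three unmarked cells: an upright cylinder 65 mm tall in a teal sleeve, steel button on top, rounded foot edge, 18, 26 or 32 mm in diameter (one of each; which is which is not told, the gauge finds it), 30 to 200 g. The point is the cell's centre, half-way up; z along the cell, up. It stands in one of the rack's three places, up to 11 mm off the place's centre.
- cell_r_mid (a point): One of three unmarked cells: an upright cylinder 65 mm tall in a teal sleeve, steel button on top, rounded foot edge, 18, 26 or 32 mm in diameter (one of each; which is which is not told, the gauge finds it), 30 to 200 g. The point is the cell's centre, half-way up; z along the cell, up. It stands in one of the rack's three places, up to 11 mm off the place's centre.
- rack_first (a point): Centre of the intake rack's first place, on its floor, 4 mm above the bench. Rack: fixed grey tray, 200 by 72 mm, 14 mm high, three places in a row along it, 64.5 mm apart, one loose cell standing in each; the first, at one end, has an orange pad and an orange tab on the end wall. Axes: y along the row, from the other places to the first and out over its end; x across the rack; z up.
- gauge_top (a point): Centre of the gauge's mouth: top face of the uppermost ring, 70 mm above the bench; z up along the axis of the rings. A cell stopped by the blue, yellow or red ring has its foot 10, 20 or 30 mm below the mouth, so 55, 45 or 35 mm stand out: hold it within its top 30 mm, or the fingers meet the top ring. Lower it on the axis, within 1.5 mm: the upper rings leave a small cell much play.
- ring_blue: Its own 5 mm thick ring, outside diameter 76 mm, origin at the centre of its top face, z up. Blue, 29 mm bore, top face 60 mm above the bench: passes 26 and 18 mm, stops 32 mm.
- ring_yellow: Its own 5 mm thick ring, outside diameter 76 mm, origin at the centre of its top face, z up. Yellow, 22.5 mm bore, top face 50 mm above the bench: passes 18 mm, stops 26 mm.
- ring_red: Its own 5 mm thick ring, outside diameter 76 mm, origin at the centre of its top face, z up. Red, 13.5 mm bore, top face 40 mm above the bench: stops 18 mm.
- gauge: The ring gauge, fixed: dark steel base 110 by 100 by 10 mm, three steel pillars and four rings one above the other on one axis, 76 mm outside, top faces 10 mm apart, square edges: plain metal (36 mm bore, passes every cell), then blue, yellow, red, shrinking. From above they show as concentric coloured bands. Origin under the base's centre, on the bench; z up along the axis.
- tray_blue: Blue open tray, 94 by 70 mm outside, 22 mm high, walls and floor 3 mm, fixed on the 4 mm floor of the storage case. Origin at the centre of its underside, x across the case (94 mm) towards the hinge, y along it (70 mm), z up. The three trays lie in a row along the case, 72 mm apart, in any order.
- tray_yellow: Yellow open tray, 94 by 70 mm outside, 22 mm high, walls and floor 3 mm, fixed on the 4 mm floor of the storage case. Origin at the centre of its underside, x across the case (94 mm) towards the hinge, y along it (70 mm), z up. The three trays lie in a row along the case, 72 mm apart, in any order.
- tray_red: Red open tray, 94 by 70 mm outside, 22 mm high, walls and floor 3 mm, fixed on the 4 mm floor of the storage case. Origin at the centre of its underside, x across the case (94 mm) towards the hinge, y along it (70 mm), z up. The three trays lie in a row along the case, 72 mm apart, in any order.
- lid (a joint): Angle of the storage case's clear lid, rad: 0 shut, 1.58 to 1.88 at the start, 1.95 at its stop. Stiff hinge: stays at any angle, takes about 3 N at the free edge. Case fixed: grey base 226 by 106 mm, 34 mm high; lid a 48 mm deep cover of the same outline, hinged along one long side, 0.2 kg; shut, its top is 82 mm above the bench. Shut it by pushing its outer face over the trays and down.
- lid_hinge (a point): Middle of the hinge line, 34 mm above the bench, 53 mm across from the tray centres. The frame turns with the lid: y along the hinge; when shut, -x points across the case from hinge to free edge and z up. The lid's outer (top) face is the plane z = 48 mm, x from -106 mm (free edge) to 0, y from -113 to 113 mm. Opening turns it about +y.
- lid_edge (a point): Point on the lid's outer face (top face when shut), half-way along it, 16 mm in from the free edge; the frame turns with the lid, z out of the outer face.
- caliper: Steel digital caliper with black display, 190 mm long, 14 mm high, loose on the bench. A bystander. Origin under the middle of the beam, x along it.
- meter: Yellow handheld multimeter, 78 mm by 155 mm by 45 mm, loose on the bench. A bystander. Origin under its centre, y along it.
Things that resemble listed ones, but are neither listed nor needed, are in the scene too. What is shaped like the part that bears cell_r_mid but brown or red is not meant.

How it is judged:
By the outcome, as a careful person would: the job done as asked, in the order asked, and still so for the second after the job is handed in, with the robot touching nothing.
It also fails if it takes over 58 s, if anything falls off the work surface, if the arm or the gripper's body presses on something with over 40 N, if the wrist force passes 120 N, or if a joint passes its speed limit or range.

## Working session

There is one attempt and no reset: what is moved stays moved. The work goes in short steps, Python scripts to look and compute and a tool call to move; the robot and the scene stay as the last step left them, time stands still between calls to the robot, and variables do not carry over. Pictures are saved under pics/ and viewed, and the job is handed in when it is done.

Besides the shell and the picture viewer there is one more tool, called as a command line: name --argument value ..., lists and objects as JSON in quotes. servo_tool: Moves the arm, as the interface text tells. Its arguments: {"type":"object","properties":{"rows":{"type":"array"}},"required":["rows"]}

```bash
mkdir -p pics; ls
cat > h.py <<'E'
import numpy as np, cv2
from cell import ctrl
def save(name,fn,crop=None,scale=1):
    im=ctrl.get_image(name)
    o=im if crop is None else im[crop[1]:crop[3],crop[0]:crop[2]]
    if scale!=1:o=cv2.resize(o,None,fx=scale,fy=scale,interpolation=cv2.INTER_CUBIC)
    cv2.imwrite('pics/'+fn,o[:,:,::-1]); return im
def cam(name):
    c=ctrl.camera_info(name); f=210/np.tan(np.radians(c['fovy'])/2)
    return f,c['cx'],c['cy'],c['k1'],np.array(c['R']),np.array(c['t'])
def proj(name,X):
    f,cx,cy,k1,R,t=cam(name); X=np.atleast_2d(np.array(X,float))
    p=X@R.T+t; s=p[:,:2]/p[:,2:]; r2=(s**2).sum(1,keepdims=True)
    return s*(1+k1*r2)*f+[cx,cy]
def ray(name,uv):
    f,cx,cy,k1,R,t=cam(name); d=(np.array(uv,float)-[cx,cy])/f; s=d.copy()
    for _ in range(30): s=d/(1+k1*(s@s))
    return -R.T@t, R.T@np.array([s[0],s[1],1.])
def atz(name,uv,z):
    o,d=ray(name,uv); return o+d*(z-o[2])/d[2]
def st():
    s=ctrl.read_state(); return {k:np.round(s[k],3) for k in s}
E
python3 - <<'E'
from h import *
save('scene','s0.png'); save('top','t0.png')
for n in('scene','top'):
    c=ctrl.camera_info(n);print(n,c); R=np.array(c['R']);print(-R.T@np.array(c['t']))
print(st())
E
```

```text
pics
scene {'fovy': 53.76371706127673, 'cx': 278.6127068391445, 'cy': 209.9487994061038, 'k1': -0.04720300897396528, 'R': array([[-0.71137432,  0.70247567, -0.0217833 ],
       [ 0.47245266,  0.4550314 , -0.75480786],
       [-0.52032207, -0.54724251, -0.65558415]]), 't': array([ 403.08498252, -234.42991782, 1227.00339793])}
[1035.93829493  494.98399999  636.23495415]
top {'fovy': 50.13322041320566, 'cx': 281.2409071786353, 'cy': 206.2728170845499, 'k1': -0.07606236995676911, 'R': array([[ 0.00363569, -0.99976139,  0.02153946],
       [-0.98575235, -0.00720529, -0.16804879],
       [ 0.16816389, -0.0206216 , -0.98554333]]), 't': array([   3.7407568 ,  583.46995913, 1025.30295109])}
[ 402.72434987   29.08732235 1108.45133122]
{'clock': np.float64(0.1), 'qpos': array([-1.268,  0.629,  0.038,  1.518, -0.027,  0.996, -0.02 ]), 'qd': array([-0.   , -0.002, -0.001, -0.003,  0.001, -0.   ,  0.   ]), 'tau': array([ 4.0000e-03, -5.6454e+01,  1.2310e+00, -1.9397e+01,  1.1000e-02,
        5.0000e-03,  0.0000e+00]), 'eef_pos': array([234.098, 605.76 , 230.473]), 'tool_rot': array([-3.13 ,  1.569, -1.928]), 'force': array([ 0.011, -0.2  , -0.574]), 'torque': array([-0.025,  0.043, -0.005]), 'width': np.float64(85.441)}
```

View pics/s0.png

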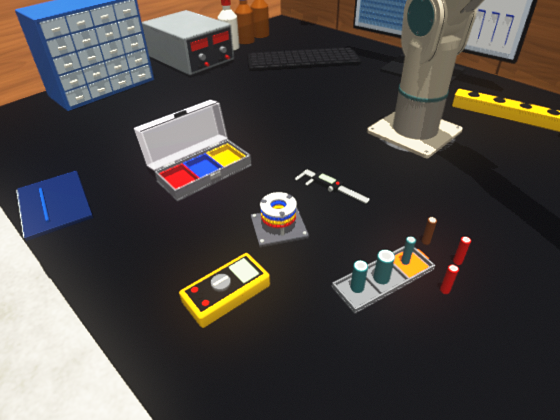

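View pics/t0.png

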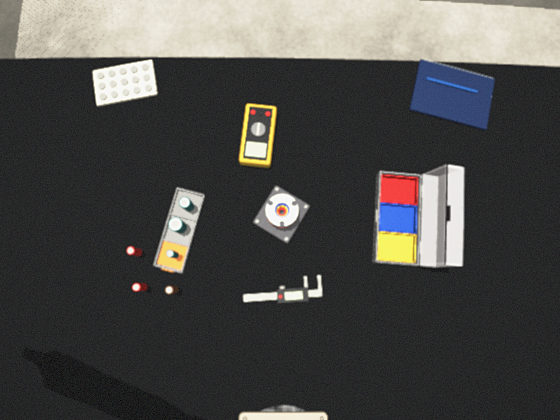

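Run:
```python
from h import *
a=save('top','t1.png',(110,170,330,310),3.6)
b=save('scene','s1.png',(240,170,480,320),3.3)
for l in ['rack_first','gauge_top','tray_red','tray_blue','tray_yellow','lid_hinge','lid_edge','cell_p_mid','caliper','meter','gauge','ring_red']:
    for c in('top','scene'):
        r=ctrl.mark_of(l,c); print(l,c,[(np.round(x['point'],1).tolist(),round(x['conf'],2)) for x in r][:5])
print(st()['clock'])
```

```text
rack_first top [([172.5, 255.7], 0.59), ([189.0, 202.6], 0.22)]
rack_first scene [([409.5, 267.0], 0.73)]
gauge_top top [([280.0, 209.7], 0.87), ([258.4, 135.1], 0.33)]
gauge_top scene [([276.0, 203.1], 0.84)]
tray_red top [([399.7, 191.2], 0.78)]
tray_red scene [([183.6, 184.5], 0.87), ([276.8, 212.9], 0.25)]
tray_blue top [([393.3, 219.6], 0.69), ([175.5, 251.3], 0.36)]
tray_blue scene [([204.3, 175.2], 0.61)]
tray_yellow top []
tray_yellow scene [([227.6, 157.6], 0.73), ([407.1, 261.8], 0.46)]
lid_hinge top [([422.7, 218.7], 0.75), ([281.8, 206.2], 0.48)]
lid_hinge scene [([191.8, 156.4], 0.78), ([278.6, 205.0], 0.45)]
lid_edge top [([459.3, 214.0], 0.56)]
lid_edge scene [([329.5, 183.0], 0.71), ([177.4, 120.2], 0.68)]
cell_p_mid top [([179.4, 223.5], 0.74)]
cell_p_mid scene [([382.7, 266.8], 0.67), ([276.6, 204.2], 0.67), ([224.0, 292.6], 0.36)]
caliper top [([284.6, 295.2], 0.64)]
caliper scene [([334.2, 188.7], 0.67)]
meter top [([257.2, 135.1], 0.76)]
meter scene [([224.5, 297.1], 0.76), ([336.9, 184.7], 0.19)]
gauge top [([279.8, 216.4], 0.67)]
gauge scene [([279.8, 228.7], 0.88), ([204.6, 172.4], 0.69)]
ring_red top [([281.4, 208.2], 0.51)]
ring_red scene [([278.4, 214.6], 0.67), ([223.7, 292.5], 0.39)]
1.4
```

View pics/t1.png

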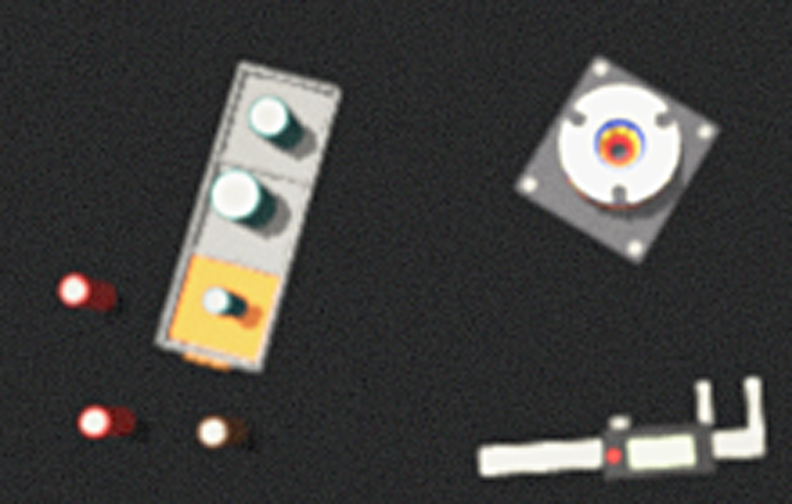

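View pics/s1.png

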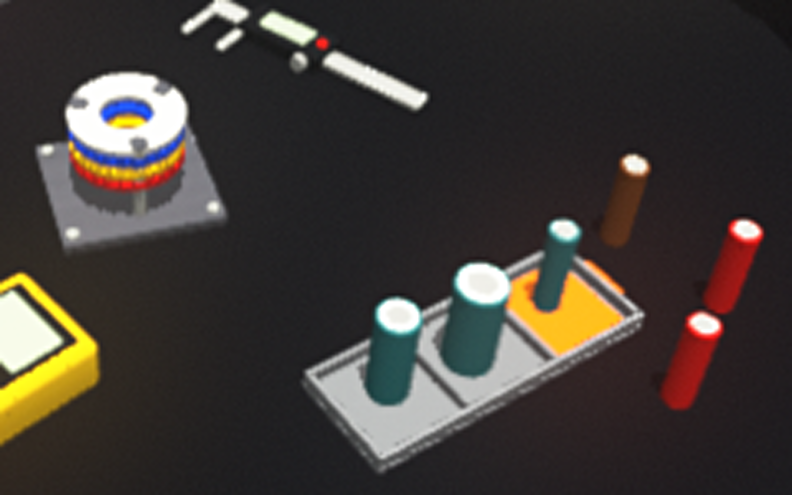

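Run:
```python
from h import *
T=cv2.imread('pics/t0.png')[:,:,::-1]; S=cv2.imread('pics/s0.png')[:,:,::-1]
def blob(im,box,mask):
    x0,y0,x1,y1=box; m=mask(im[y0:y1,x0:x1].astype(int)).astype(np.uint8)
    n,l,s,c=cv2.connectedComponentsWithStats(m)
    return [(np.round(c[i]+[x0,y0],2).tolist(),s[i].tolist()) for i in range(1,n) if s[i,4]>4]
white=lambda a:(a.min(2)>170)
print('cells top',blob(T,(160,190,210,262),white))
print('cells scene',blob(S,(340,225,430,300),white))
# gauge ring: white face outline
def ell(im,box,name,z):
    x0,y0,x1,y1=box; m=(im[y0:y1,x0:x1].astype(int).min(2)>150).astype(np.uint8)
    m=cv2.morphologyEx(m,cv2.MORPH_CLOSE,np.ones((3,3),np.uint8))
    cs,_=cv2.findContours(m,cv2.RETR_EXTERNAL,cv2.CHAIN_APPROX_NONE); c=max(cs,key=cv2.contourArea)
    c=cv2.convexHull(c)
    pts=np.array([atz(name,p[0]+[x0,y0],z)[:2] for p in c])
    A=np.c_[2*pts,np.ones(len(pts))]; s=np.linalg.lstsq(A,(pts**2).sum(1),rcond=None)[0]
    r=np.sqrt(s[2]+s[:2]@s[:2]); print(name,'ring',s[:2],r, np.std(np.hypot(*(pts-s[:2]).T)))
ell(T,(255,185,310,235),'top',70); ell(S,(255,190,302,225),'scene',70)
for uvT,uvS in [((170.3,253.3),(410.9,240))]:
    print(atz('top',uvT,69),atz('scene',uvS,69))
print('px mm',np.linalg.norm(atz('top',(280,210),69)-atz('top',(281,210),69)))
```

```text
cells top [([182.7, 218.19], [4, 1, 40, 64, 1066]), ([169.13, 252.87], [6, 60, 7, 7, 39]), ([184.5, 258.5], [24, 66, 2, 6, 6])]
cells scene [([410.5, 239.0], [67, 12, 8, 5, 32]), ([398.33, 249.33], [54, 22, 10, 6, 15]), ([386.13, 255.44], [39, 25, 16, 12, 150]), ([425.1, 257.4], [82, 30, 8, 7, 10]), ([360.33, 265.24], [15, 36, 12, 10, 94]), ([371.44, 262.89], [28, 36, 7, 5, 9]), ([398.0, 268.0], [54, 39, 9, 9, 9]), ([373.22, 286.38], [0, 41, 90, 34, 831]), ([344.0, 277.22], [0, 50, 9, 5, 9])]
top ring [578.27280351   8.84652851] 43.341626547536904 3.3967436906340893
scene ring [573.23962155   6.39609528] 39.51418758486985 0.619087740177897
[468.10118878 263.06343051  69.        ] [471.39476814 266.87285898  69.        ]
px mm 2.346167451274878
```

```bash
cat >> h.py <<'E'
def avg(name,n=3): return np.mean([ctrl.get_image(name).astype(np.float32) for _ in range(n)],0)
def circ(im,name,c0,R,z,half=4,ch=None,sign=-1,it=6,angs=None):
    """refine centre of a horizontal circle radius R at height z by radial gradient; sign -1: bright inside"""
    g=(im.mean(2) if ch is None else im@np.array(ch,float)).astype(np.float32)
    c=np.array(c0,float); angs=np.linspace(0,2*np.pi,48,endpoint=False) if angs is None else angs
    for k in range(it):
        rs=np.arange(R-half,R+half+.01,.25); res=[];ok=[]
        for a in angs:
            u=np.array([np.cos(a),np.sin(a)])
            P=np.c_[c+rs[:,None]*u,np.full(len(rs),z)]
            q=proj(name,P).astype(np.float32)
            v=cv2.remap(g,q[None,:,0],q[None,:,1],cv2.INTER_LINEAR)[0]
            v=np.convolve(v,np.ones(5)/5,'valid'); d=sign*np.gradient(v); i=np.argmax(d)
            w=np.clip(d,0,None); w=w*(w>0.4*w.max()) 
            res.append(((rs[2:-2]*w).sum()/max(w.sum(),1e-6))-R); ok.append(w.max())
        res=np.array(res);ok=np.array(ok)
        A=np.c_[np.cos(angs),np.sin(angs),np.ones(len(angs))]
        m=ok>0.3*np.median(ok)
        for _ in range(4):
            s=np.linalg.lstsq(A[m],res[m],rcond=None)[0]; e=res-A@s; m=(ok>0.3*np.median(ok))&(abs(e)<max(2*np.median(abs(e[m])),.3))
        c=c+s[:2]
    return np.round(c,2),round(R+s[2],2),round(float(np.std(e[m])),2),int(m.sum())
E
python3 - <<'E'
from h import *
T=avg('top',4); S=avg('scene',4)
np.save('T0.npy',T);np.save('S0.npy',S)
for h in (3,5,7):
  print('gauge top',circ(T,'top',(575,7),38,70,h)); print('gauge scene',circ(S,'scene',(574,7),38,70,h))
for n,im,c0 in(('top',T,(468,263)),('scene',S,(471,267))):
  for h in (3,5): print('cell',n,circ(im,n,c0,9,69,h))
  for h in (3,5): print('cell red chan',n,circ(im,n,c0,9,69,h,ch=(1,-.0,0)))
for n,im in(('top',T),('scene',S)):
  for z in(69,):
    pass
mid=atz('top',(175.8,223.9),69);print(mid,circ(T,'top',mid[:2],16,69,5,ch=(1,0,0)),circ(S,'scene',mid[:2]+[3,3],16,69,6,ch=(1,0,0)))
mid=atz('top',(184.6,202.5),69);print(mid,circ(T,'top',mid[:2],13,69,5,ch=(1,0,0)),circ(S,'scene',mid[:2]+[3,3],13,69,6,ch=(1,0,0)))
# bore of ring in top (blue appears)
print('bore',circ(T,'top',(575,7),18,70,4,ch=(1,0,0)),circ(S,'scene',(574,7),18,70,4,ch=(1,0,0)))
E
```

```text
gauge top (array([572.32,   6.45]), np.float64(39.06), 0.14, 39)
gauge scene (array([573.1 ,   6.13]), np.float64(38.96), 0.15, 32)
gauge top (array([572.36,   6.44]), np.float64(39.49), 0.14, 30)
gauge scene (array([572.94,   6.15]), np.float64(39.53), 0.38, 40)
gauge top (array([572.32,   6.43]), np.float64(39.5), 0.13, 28)
gauge scene (array([572.93,   6.18]), np.float64(39.54), 0.41, 36)
cell top (array([468.64, 265.6 ]), np.float64(8.04), 0.11, 38)
cell top (array([468.53, 265.31]), np.float64(7.64), 0.13, 30)
cell red chan top (array([468.15, 262.85]), np.float64(7.11), 0.34, 41)
cell red chan top (array([468.74, 263.67]), np.float64(5.97), 0.27, 35)Traceback (most recent call last):
  File "<stdin>", line 7, in <module>
  File "h.py", line 33, in circ
    q=proj(name,P).astype(np.float32)
      ~~~~^^^^^^^^
  File "h.py", line 12, in proj
    f,cx,cy,k1,R,t=cam(name); X=np.atleast_2d(np.array(X,float))
                   ~~~^^^^^^
  File "h.py", line 9, in cam
    c=ctrl.camera_info(name); f=210/np.tan(np.radians(c['fovy'])/2)
ValueError: time passes only in moves, steps and waits
```

```bash
python3 - <<'E'
s=open('h.py').read()
s=s.replace("c=ctrl.camera_info(name); f=","c=CI[name]; f=").replace("def save(","import pickle,os\nif os.path.exists('ci.pkl'): CI=pickle.load(open('ci.pkl','rb'))\nelse:\n    CI={n:ctrl.camera_info(n) for n in('top','scene')}; pickle.dump(CI,open('ci.pkl','wb'))\ndef save(",1)
open('h.py','w').write(s)
E
python3 - <<'E'
from h import *
T=np.load('T0.npy');S=np.load('S0.npy')
print(st()['clock'])
for n,im in(('top',T),('scene',S)):
  for nm,c0,R in(('small',(470,265),9),('mid',atz('top',(175.8,223.9),69)[:2]+[1,2],16),('far',atz('top',(184.6,202.5),69)[:2]+[1,2],13)):
    g=im.min(2)
    m=(g>130)
    p=proj(n,[*c0,69])[0].astype(int); x0,y0=p-12
    sub=g[y0:y0+24,x0:x0+24]
    print(n,nm,p)
    for h in(3,4): print(circ(np.repeat(g[:,:,None],3,2),n,c0,R,69,h), circ(im,n,c0,R,69,h,ch=(0,0,1)))
    if nm=='small': print(np.round(sub[3:22,2:22]).astype(int))
E
```

```text
1.8
top small [169 252]
(array([468.79, 265.35]), np.float64(8.61), 0.11, 44) (array([468.76, 265.13]), np.float64(8.64), 0.13, 48)
(array([468.81, 265.39]), np.float64(8.42), 0.17, 38) (array([468.7 , 265.17]), np.float64(8.52), 0.14, 42)
[[113 173 162 103  93 102 103 104 101 103 105 112 118 126 135 152 162 183
  186 198]
 [136 174 148  98  97 102 106 104 106 106 105 102 105 103 106 111 124 140
  141 156]
 [158 168 126  95 100 105 104 108 105 106 107 104 107 104 106 104 103 109
  107 115]
 [169 163 107  93 103 106 107 106 108 104 106 106 106 106 105 106 106 104
  105 103]
 [165 147  96  94 103 107 106 105 104 105 105 107 105 106 108 108 106 106
  107 107]
 [160 122  91  98 106 106 107 104 103 106 106 106 104 104 104 108 108 107
  104 107]
 [163 108  92 102 106 104 103 106 116 131 147 149 129 106 100 105 106 106
  106 106]
 [158 103  96 105 107 105 104 120 160 195 220 224 198 146 100  90  98 104
  108 110]
 [136  96  97 105 105 103 108 149 215 228 240 242 233 186 125  74  78  88
   99 105]
 [116  94 104 107 105 102 116 180 229 241 239 241 246 218 116  57  62  70
   79  92]
 [108  92 
[... 2863 characters left out ...]
48  48  48  48  48  48  51  38  34  34
   35  36]
 [ 86 146 182 174 124  54  45  47  47  48  48  49  49  65  94  72  40  31
   33  35]
 [182 192 179 128  79  46  45  48  49  48  48  48  49  81 149 152  99  47
   33  34]]
scene mid [385 255]
(array([537.81, 255.54]), np.float64(15.24), 0.14, 33) (array([538.41, 255.5 ]), np.float64(15.77), 0.16, 37)
(array([537.85, 255.56]), np.float64(15.15), 0.15, 32) (array([538.42, 255.51]), np.float64(15.73), 0.15, 34)
scene far [361 264]
(array([589.83, 235.93]), np.float64(11.91), 0.16, 29) (array([590.18, 236.23]), np.float64(12.71), 0.22, 38)
(array([589.85, 235.81]), np.float64(11.77), 0.28, 42) (array([590.12, 236.04]), np.float64(12.57), 0.21, 36)
```

```bash
cat >> h.py <<'E'
from scipy.spatial.transform import Rotation as Ro
def pose():
    s=ctrl.read_state(); return np.array(s['eef_pos']),Ro.from_euler('xyz',s['tool_rot']).as_matrix(),s
def go(target,jaw=None,v=0.08,R0=None,p0=None,wmax=1.0):
    """rows for straight motion to target with tool x down and jaw z-axis dir (xy)"""
    p,R,s=pose()
    if p0 is not None:p=np.array(p0,float)
    x=np.array([0,0,-1.])
    if jaw is None: z=R[:,2]
    else:
        z=np.array([jaw[0],jaw[1],0.]); z/=np.linalg.norm(z)
        if z@R[:,2]<0: z=-z
    z=z-x*(z@x); z/=np.linalg.norm(z)
    Rt=np.c_[x,np.cross(z,x),z]
    rv=Ro.from_matrix(R.T@Rt).as_rotvec()
    d=np.array(target,float)-p
    n=max(int(np.ceil(np.linalg.norm(d)/750/v)),int(np.ceil(np.abs(np.degrees(rv)).max()/6/wmax)),1)
    print('rows',n,'total rot deg',np.round(np.degrees(rv),2),'dist',np.round(d,1))
    Rc=R.copy()
    for i in range(n):
        t=Rc.T@(d/n)/750; w=np.degrees(rv)/6/n
        print({k:round(float(a),4) for k,a in zip(('dx','dy','dz','wx','wy','wz'),(*t,*w))})
        Rc=Rc@Ro.from_rotvec(rv/n).as_matrix()
E
python3 - <<'E'
from h import *
p,R,s=pose(); print(p,'\n',R.round(3))
# rack corners outer top z=14
for c in[(240,62),(340,88),(265,370),(157,347)]: print(atz('top',np.array(c)/3.6+[110,170],14)[:2].round(1))
go([469.3,265.3,150],(0.28,0.96))
go([469.3,265.3,150])
E
```

```text
[234.30118708 606.35028317 231.32863415] 
 [[-0.    -0.933  0.361]
 [ 0.     0.361  0.933]
 [-1.     0.     0.   ]]
[635.7 266.7]
[617.8 196.9]
[424.9 241.3]
[439.5 314.8]
rows 8 total rot deg [-4.87  0.01 -0.  ] dist [ 235.  -341.1  -81.3]
{'dx': 0.0135, 'dy': -0.057, 'dz': -0.0389, 'wx': -0.1015, 'wy': 0.0001, 'wz': -0.0}
{'dx': 0.0135, 'dy': -0.0566, 'dz': -0.0395, 'wx': -0.1015, 'wy': 0.0001, 'wz': -0.0}
{'dx': 0.0136, 'dy': -0.0562, 'dz': -0.0401, 'wx': -0.1015, 'wy': 0.0001, 'wz': -0.0}
{'dx': 0.0136, 'dy': -0.0558, 'dz': -0.0407, 'wx': -0.1015, 'wy': 0.0001, 'wz': -0.0}
{'dx': 0.0136, 'dy': -0.0553, 'dz': -0.0413, 'wx': -0.1015, 'wy': 0.0001, 'wz': -0.0}
{'dx': 0.0136, 'dy': -0.0549, 'dz': -0.0419, 'wx': -0.1015, 'wy': 0.0001, 'wz': -0.0}
{'dx': 0.0136, 'dy': -0.0544, 'dz': -0.0425, 'wx': -0.1015, 'wy': 0.0001, 'wz': -0.0}
{'dx': 0.0136, 'dy': -0.054, 'dz': -0.043, 'wx': -0.1015, 'wy': 0.0001, 'wz': -0.0}
rows 8 total rot deg [ 0.  0. -0.] dist [ 235.  -341.1  -81.3]
{'dx': 0.0135, 'dy': -0.057, 'dz': -0.0389, 'wx': 0.0, 'wy': 0.0001, 'wz': -0.0001}
{'dx': 0.0135, 'dy': -0.057, 'dz': -0.0389, 'wx': 0.0, 'wy': 0.0001, 'wz': -0.0001}
{'dx': 0.0136, 'dy': -0.057, 'dz': -0.0389, 'wx': 0.0, 'wy': 0.0001, 'wz': -0.0001}
{'dx': 0.0136, 'dy': -0.057, 'dz': -0.0389, 'wx': 0.0, 'wy': 0.0001, 'wz': -0.0001}
{'dx': 0.0136, 'dy': -0.057, 'dz': -0.0389, 'wx': 0.0, 'wy': 0.0001, 'wz': -0.0001}
{'dx': 0.0136, 'dy': -0.057, 'dz': -0.0389, 'wx': 0.0, 'wy': 0.0001, 'wz': -0.0001}
{'dx': 0.0136, 'dy': -0.057, 'dz': -0.0389, 'wx': 0.0, 'wy': 0.0001, 'wz': -0.0001}
{'dx': 0.0136, 'dy': -0.057, 'dz': -0.0389, 'wx': 0.0, 'wy': 0.0001, 'wz': -0.0001}
```

servo_tool --rows '[{"dx": 0.0202,"dy": -0.0571,"dz": -0.0389,"wx": 0,"wy": 0,"wz": 0,"fingers": 0},{"dx": 0.0202,"dy": -0.0571,"dz": -0.0389,"wx": 0,"wy": 0,"wz": 0,"fingers": 0},{"dx": 0.0202,"dy": -0.0571,"dz": -0.0389,"wx": 0,"wy": 0,"wz": 0,"fingers": 0},{"dx": 0.0202,"dy": -0.0571,"dz": -0.0389,"wx": 0,"wy": 0,"wz": 0,"fingers": 0},{"dx": 0.0202,"dy": -0.0571,"dz": -0.0389,"wx": 0,"wy": 0,"wz": 0,"fingers": 0}]'

```text
clock: 2.42
eef_pos: [382.4, 391.9, 155.4]
tool_rot: [-0.446, 1.57, 0.757]
force: [1.3, 0.4, 0.1]
width: 85.9
```

servo_tool --rows '[{"dx": 0.0202,"dy": -0.0571,"dz": -0.0389,"wx": 0,"wy": 0,"wz": 0,"fingers": 0.3},{"dx": 0.0202,"dy": -0.0571,"dz": -0.0389,"wx": 0,"wy": 0,"wz": 0,"fingers": 0.3},{"dx": 0.0202,"dy": -0.0571,"dz": -0.0389,"wx": 0,"wy": 0,"wz": 0,"fingers": 0.3},{"dx": 0,"dy": 0,"dz": 0,"wx": 0,"wy": 0,"wz": 0,"fingers": 0.3}]'

```text
clock: 2.92
eef_pos: [472.3, 259.4, 109.2]
tool_rot: [-2.78, 1.567, -1.587]
force: [-0.3, 0.1, 0.0]
width: 59.8
```

Run:
```python
from h import *
save('scene','s2.png',(340,120,480,320),3); save('top','t2.png',(110,170,250,310),4)
p,R,s=pose(); print(p,s['clock'],s['width'],s['qpos'].round(3),'\n',R.round(3))
go([469.3,265.3,41])
```

```text
[469.99098919 264.86504651 110.03828005] 3.025 59.839678290467404 [-0.561  0.643 -0.006  1.937  0.006  0.561  0.63 ] 
 [[-0.    -0.932  0.362]
 [ 0.     0.362  0.932]
 [-1.     0.     0.   ]]
rows 2 total rot deg [ 0.    0.01 -0.02] dist [ -0.7   0.4 -69. ]
{'dx': 0.046, 'dy': 0.0005, 'dz': 0.0001, 'wx': 0.0, 'wy': 0.0011, 'wz': -0.0016}
{'dx': 0.046, 'dy': 0.0005, 'dz': 0.0001, 'wx': 0.0, 'wy': 0.0011, 'wz': -0.0016}
```

View pics/s2.png

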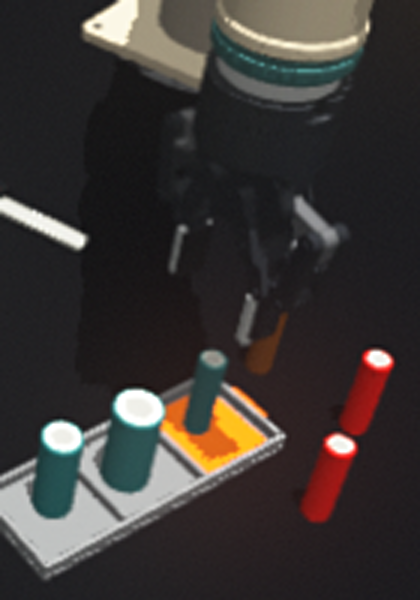

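View pics/t2.png

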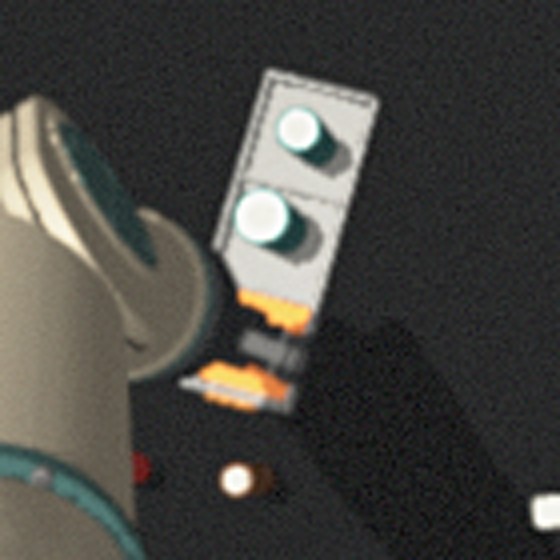

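servo_tool --rows '[{"dx": 0.046,"dy": 0.001,"dz": 0,"wx": 0,"wy": 0,"wz": 0,"fingers": 0.3},{"dx": 0.046,"dy": 0,"dz": 0,"wx": 0,"wy": 0,"wz": 0,"fingers": 0.3},{"dx": 0,"dy": 0,"dz": 0,"wx": 0,"wy": 0,"wz": 0,"fingers": 0.3},{"dx": 0,"dy": 0,"dz": 0,"wx": 0,"wy": 0,"wz": 0,"fingers": 0.3}]'

```text
clock: 3.52
eef_pos: [469.1, 266.8, 42.2]
tool_rot: [-0.363, 1.569, 0.841]
force: [0.5, -0.2, -0.1]
width: 59.9
```

Run:
```python
from h import *
save('scene','s3.png',(340,120,480,320),3)
p,R,s=pose(); print(p,s['clock'],s['width'],s['force'])
print(proj('scene',[[470,265,113],[470,265,110]]))
```

```text
[469.55444852 266.71970272  42.50772705] 3.575 59.883114443334975 [-0.65845212 -0.75638724  0.21327076]
[[414.89103223 222.31849539]
 [414.57809497 223.50624131]]
```

View pics/s3.png

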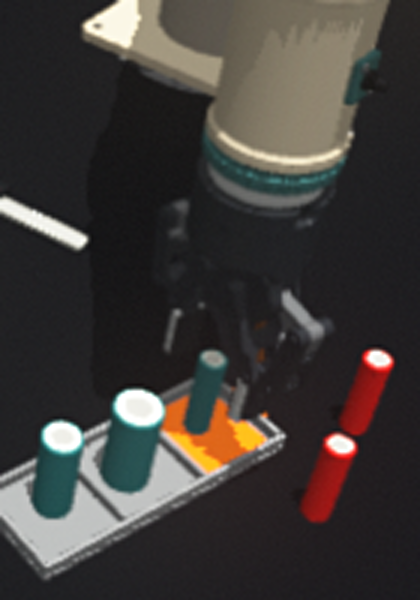

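servo_tool --rows '[{"dx": 0.001,"dy": 0,"dz": -0.001,"wx": 0,"wy": 0,"wz": 0,"fingers": 0.7},{"dx": 0,"dy": 0,"dz": 0,"wx": 0,"wy": 0,"wz": 0,"fingers": 1},{"dx": 0,"dy": 0,"dz": 0,"wx": 0,"wy": 0,"wz": 0,"fingers": 1},{"dx": 0,"dy": 0,"dz": 0,"wx": 0,"wy": 0,"wz": 0,"fingers": 1},{"dx": 0,"dy": 0,"dz": 0,"wx": 0,"wy": 0,"wz": 0,"fingers": 1}]'

```text
clock: 4.2
eef_pos: [469.2, 264.8, 41.2]
tool_rot: [-0.628, 1.57, 0.574]
force: [-0.9, 0.3, 6.3]
width: 16.1
```

Run:
```python
from h import *
save('scene','s4.png',(340,120,480,320),3)
p,R,s=pose(); print(p,s['clock'],s['width'],s['force'])
```

```text
[469.17018555 264.85374931  41.14100908] 4.25 16.021699216862615 [-0.5842867  -0.02160565  6.0992575 ]
```

View pics/s4.png

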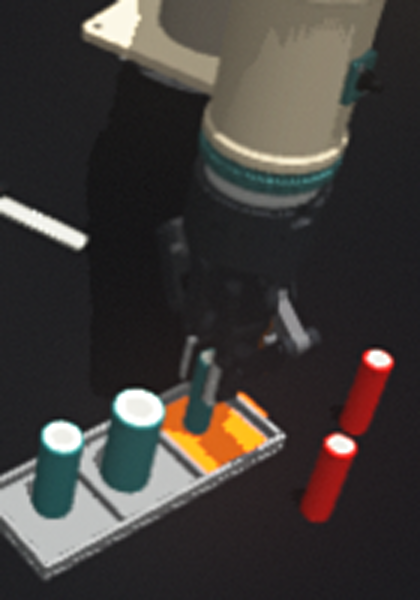

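servo_tool --rows '[{"dx": -0.04,"dy": 0,"dz": 0,"wx": 0,"wy": 0,"wz": 0,"fingers": 1},{"dx": -0.046,"dy": 0,"dz": 0,"wx": 0,"wy": 0,"wz": 0,"fingers": 1},{"dx": -0.046,"dy": 0,"dz": 0,"wx": 0,"wy": 0,"wz": 0,"fingers": 1}]'

```text
clock: 4.62
eef_pos: [468.5, 264.5, 140.3]
tool_rot: [2.307, 1.57, -2.774]
force: [1.1, 0.4, -0.9]
width: 16.4
```

servo_tool --rows '[{"dx": 0,"dy": -0.0507,"dz": -0.0543,"wx": 0,"wy": 0,"wz": 0,"fingers": 1},{"dx": 0,"dy": -0.0507,"dz": -0.0543,"wx": 0,"wy": 0,"wz": 0,"fingers": 1},{"dx": 0,"dy": -0.0507,"dz": -0.0543,"wx": 0,"wy": 0,"wz": 0,"fingers": 1},{"dx": 0,"dy": -0.0507,"dz": -0.0543,"wx": 0,"wy": 0,"wz": 0,"fingers": 1},{"dx": 0,"dy": -0.0507,"dz": -0.0543,"wx": 0,"wy": 0,"wz": 0,"fingers": 1}]'

```text
clock: 5.25
eef_pos: [573.1, 4.5, 139.4]
tool_rot: [0.436, 1.571, 1.638]
force: [0.5, 0.2, -0.5]
width: 16.0
```

servo_tool --rows '[{"dx": 0,"dy": 0,"dz": 0,"wx": 0,"wy": 0,"wz": 0,"fingers": 1},{"dx": 0,"dy": 0,"dz": 0,"wx": 0,"wy": 0,"wz": 0,"fingers": 1}]'

```text
clock: 5.5
eef_pos: [572.2, 6.4, 139.1]
tool_rot: [1.207, 1.57, 2.408]
force: [1.1, 0.3, 0.5]
width: 16.2
```

Run:
```python
from h import *
a=save('scene','s5.png',(200,100,350,250),4); b=save('top','t5.png',(210,140,350,280),4)
p,R,s=pose(); print(p,s['clock'],s['width'],s['force'],s['qpos']);print(R.round(3))
```

```text
[572.10964855   7.98408874 139.22570681] 5.6 16.171907002526137 [ 0.02427495  0.82668846 -0.29620584] [-0.03152127  0.63488858 -0.04763033  1.82622471  0.04305526  0.68216001
  1.1009178 ]
[[-0.001 -0.934  0.358]
 [ 0.001  0.358  0.934]
 [-1.     0.001  0.001]]
```

View pics/s5.png

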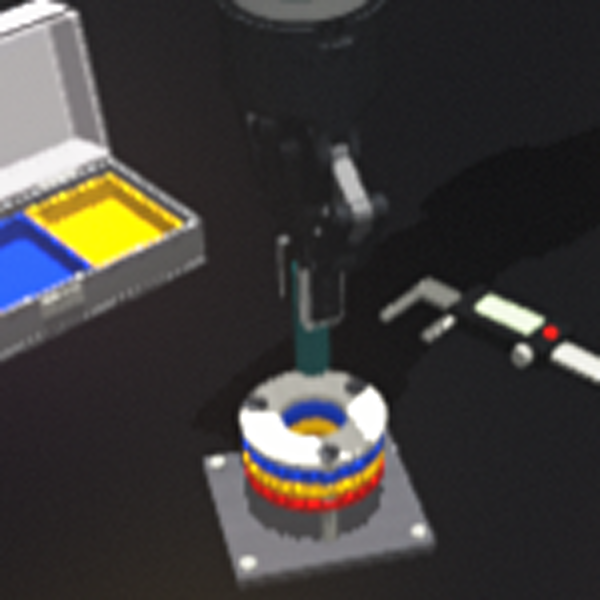

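View pics/t5.png

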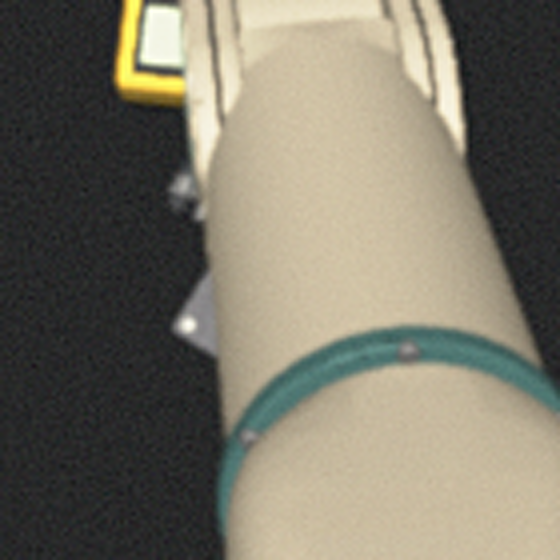

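Run:
```python
from h import *
S=avg('scene',4); p,R,s=pose(); print(p,s['clock'])
b=S.astype(int)
x0,y0=262,180
sub=(S[y0:200,x0:296,2]).round().astype(int); print(sub)
c=(572.5,6.2)
for z in (102,106,110):
    a=np.linspace(0,2*np.pi,73); q=proj('scene',np.c_[c[0]+9*np.cos(a),c[1]+9*np.sin(a),np.full(73,z)])
    print(z,q.min(0),q.max(0))
```

```text
[572.45332702   7.46224108 139.39510126] 5.8
[[ 36  37  36  36  36  36  36  36  36  36  34  39  60  73 116 112  78  52
   54  67  78  68  64  51  31  25  26  25  24  25  24  24  25  42]
 [ 36  37  36  36  37  36  36  36  36  36  36  38  59  70 104 112  99  82
   80  82  82  54  45  30  26  25  25  25  26  26  25  25  24  24]
 [ 37  36  37  36  36  37  36  36  36  36  36  34  59  66  82  92  89  84
   80  72  58  32  26  24  25  26  25  26  26  26  24  25  25  25]
 [ 37  37  36  36  37  36  36  37  37  37  35  32  59  65  68  70  69  69
   70  68  58  32  27  24  26  25  26  26  25  26  27  24  25  26]
 [ 37  37  37  37  36  36  36  36  36  35  31  30  58  66  66  67  67  69
   69  68  60  33  24  26  26  26  25  26  26  26  25  25  26  25]
 [ 37  36  37  37  36  36  36  36  32  31  26  28  56  66  66  68  67  68
   69  68  61  33  24  25  25  25  26  26  26  26  26  26  25  25]
 [ 37  37  37  37  36  36  36  32  28  27  26  28  55  66  66  68  68  68
   69  68  62  34  25  26  27  26  25  24  26  26  25  26  26  26]
 [ 37  36  37  36  37  32  31  27  28  26  26  28  53  65  67  67  6
[... 1245 characters left out ...]
3 173 172 172 175 176 175 177
  177 174 171 171 172 171 107  74  71  70  68  64  94  52  24  24]
 [ 34  74 138 170 178 177 174 170 170 171 172 173 171 172 173 175 175 175
  176 174 172 171 172 170 114  76  70  68  72 139 238 172  70  26]
 [ 67 106 153 162 173 178 174 171 170 172 172 171 166 160 156 158 153 155
  158 160 165 168 171 171 152 119  99  95 139 242 255 255 180  63]
 [ 78  95 112 116 145 174 176 172 171 170 161 151 143 139 136 138 134 138
  136 136 140 148 160 170 172 158 147 167 228 255 255 255 255 129]]
102 [273.28880341 188.88440116] [281.96737337 194.28628354]
106 [273.23044457 187.37173881] [281.93543592 192.76583948]
110 [273.1717361  185.84994213] [281.90329901 191.23604503]
```

servo_tool --rows '[{"dx": 0.018,"dy": -0.0019,"dz": -0.0011,"wx": 0,"wy": 0,"wz": 0,"fingers": 1},{"dx": 0.018,"dy": 0,"dz": 0,"wx": 0,"wy": 0,"wz": 0,"fingers": 1},{"dx": 0,"dy": 0,"dz": 0,"wx": 0,"wy": 0,"wz": 0,"fingers": 1},{"dx": 0,"dy": 0,"dz": 0,"wx": 0,"wy": 0,"wz": 0,"fingers": 1}]'

```text
clock: 6.3
eef_pos: [573.6, 4.9, 112.0]
tool_rot: [1.879, 1.57, 3.081]
force: [0.0, 1.0, -0.5]
width: 16.2
```

Run:
```python
from h import *
P=[];I=[]
for i in range(6):
    I.append(ctrl.get_image('scene').astype(np.float32)); P.append(ctrl.read_state()['eef_pos'])
S=np.mean(I,0); np.save('S1.npy',S); print(np.mean(P,0),np.std(P,0),ctrl.read_state()['force'])
cv2.imwrite('pics/s6.png',cv2.resize(S[140:240,230:330],None,fx=6,fy=6,interpolation=cv2.INTER_CUBIC)[:,:,::-1].clip(0,255).astype(np.uint8))
print(S[188:206,262:296,2].round().astype(int))
print('gauge scene',circ(S,'scene',(573,6),38,70,3))
c=(573,6.15)
for z in (71,73,75,80,85):
    a=np.linspace(0,2*np.pi,73); q=proj('scene',np.c_[c[0]+9*np.cos(a),c[1]+9*np.sin(a),np.full(73,z)])
    print(z,q.min(0),q.max(0),(q.min(0)+q.max(0))/2)
```

```text
[573.95332289   4.91584438 112.60067813] [0.04096413 0.01503767 0.11617323] [ 0.3445619  -0.79633117 -1.03395026]
[[ 37  37  36  35  33  28  27  27  26  26  38  55 102 111  88  47  34  34
   38  37  34  37  59  34  27  26  26  25  26  26  26  26  26  25]
 [ 36  37  37  33  27  27  26  26  28  27  38  55 102 117  95  46  32  33
   36  38  38  51  59  34  26  26  26  26  26  26  26  26  26  26]
 [ 36  33  31  28  27  27  27  26  26  27  38  59  94 124 107  57  38  42
   54  61  68  63  46  28  26  26  27  26  25  26  26  26  26  25]
 [ 32  27  27  27  27  26  26  26  26  24  35  60  79 124 116  81  76  75
   77  66  64  47  29  24  24  26  26  26  26  26  25  26  26  26]
 [ 28  27  28  27  28  26  25  26  29  39  43  58  69 103 100  86  85  80
   77  74  74  56  51  42  34  27  24  26  27  26  26  26  26  26]
 [ 28  27  27  26  25  29  30  51  78 124 113  73  65  76  77  75  71  68
   69 101 136 135 136 130 106  60  32  26  26  25  26  26  26  26]
 [ 26  26  26  26  33  69  80 126 145 170 151  83  65  67  67  68  69  66
   68 113 165 172 173 173 156 107  68  47  34  26  24  25  26  25]
[... 1354 characters left out ...]
127 141 158 162 186 255 255 253 253 253 253 253 255 255]
 [255 254 254 254 254 247 246 246 195 162 138 114  94  65  45  43  32  31
   43  59  79 102 137 160 172 238 255 254 253 253 253 253 255 255]]
gauge scene (array([573.28,   6.57]), np.float64(38.85), 0.17, 27)
71 [273.54409651 200.40339126] [282.02504202 205.86159768] [277.78456927 203.13249447]
73 [273.51598078 199.68221014] [282.00956348 205.13733473] [277.76277213 202.40977244]
75 [273.48778259 198.95889641] [281.99403773 204.41089175] [277.74091016 201.68489408]
80 [273.41692405 197.14122377] [281.95501544 202.58518602] [277.68596975 199.86320489]
85 [273.34554261 195.31002748] [281.91569358 200.74565189] [277.63061809 198.02783968]
```

View pics/s6.png

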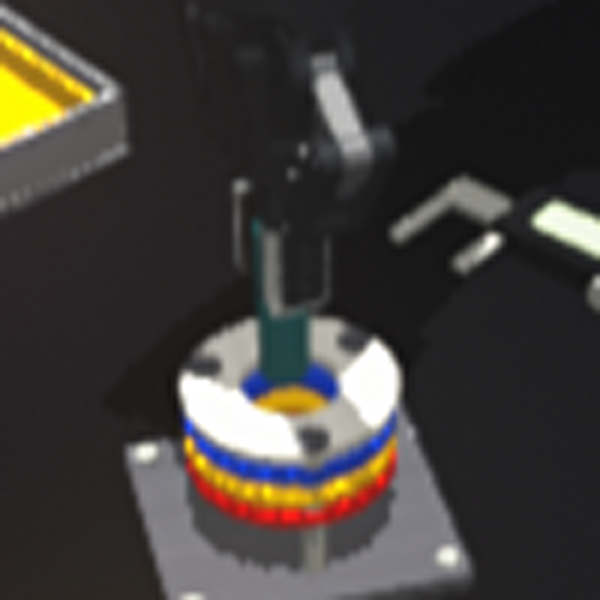

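servo_tool --rows '[{"dx": 0,"dy": 0.002,"dz": 0.0012,"wx": 0,"wy": 0,"wz": 0,"fingers": 1},{"dx": 0,"dy": 0,"dz": 0,"wx": 0,"wy": 0,"wz": 0,"fingers": 1},{"dx": 0,"dy": 0,"dz": 0,"wx": 0,"wy": 0,"wz": 0,"fingers": 1},{"dx": 0,"dy": 0,"dz": 0,"wx": 0,"wy": 0,"wz": 0,"fingers": 1}]'

```text
clock: 7.1
eef_pos: [572.6, 6.3, 112.3]
tool_rot: [-2.762, 1.571, -1.56]
force: [-0.4, 0.5, -0.1]
width: 16.3
```

```bash
cat >> h.py <<'E'
def hold(name='scene',n=4):
    P=[];I=[]
    for i in range(n):
        I.append(ctrl.get_image(name).astype(np.float32)); s=ctrl.read_state(); P.append(s['eef_pos'])
    print(s['clock'],'eef',np.round(P[0],2),np.round(P[-1],2),'F',np.round(s['force'],2),'w',round(s['width'],1))
    return np.mean(I,0)
E
python3 - <<'E'
from h import *
S=hold(); np.save('S2.npy',S)
for r in range(196,201): 
    v=S[r,262:296,2]; d=v[13:18].mean(); L=v[6:10].mean(); Rr=v[20:23].mean()
    l=11.5-((L-v[10:12])/(L-d)).sum(); 
    # generic: total dark coverage left and right from centre col 15
    cl=((L-v[9:15])/(L-d)).sum(); cr=((Rr-v[15:21])/(Rr-d)).sum()
    print(r,262+14.5-cl,262+14.5+cr,262+14.5+(cr-cl)/2)
E
```

```text
7.3 eef [572.67   6.26 112.33] [572.64   6.29 112.34] F [-0.51  0.18 -0.19] w 16.5
196 273.37717 281.7958 277.5865
197 273.37546 281.89798 277.63672
198 273.55164 281.9073 277.72946
199 273.29556 281.9713 277.63345
200 272.81915 281.9718 277.39548
```

servo_tool --rows '[{"dx": 0.008,"dy": 0,"dz": 0,"wx": 0,"wy": 0,"wz": 0,"fingers": 1},{"dx": 0.008,"dy": 0,"dz": 0,"wx": 0,"wy": 0,"wz": 0,"fingers": 1},{"dx": 0.008,"dy": 0,"dz": 0,"wx": 0,"wy": 0,"wz": 0,"fingers": 1},{"dx": 0.006,"dy": 0,"dz": 0,"wx": 0,"wy": 0,"wz": 0,"fingers": 1},{"dx": 0,"dy": 0,"dz": 0,"wx": 0,"wy": 0,"wz": 0,"fingers": 1}]'

```text
clock: 7.92
eef_pos: [572.3, 6.3, 89.3]
tool_rot: [1.971, 1.57, -3.11]
force: [0.9, -0.0, -0.9]
width: 16.1
```

servo_tool --rows '[{"dx": 0,"dy": 0,"dz": 0,"wx": 0,"wy": 0,"wz": 0,"fingers": 1},{"dx": 0,"dy": 0,"dz": 0,"wx": 0,"wy": 0,"wz": 0,"fingers": 1}]'

```text
clock: 8.18
eef_pos: [572.8, 6.3, 90.1]
tool_rot: [-1.092, 1.57, 0.11]
force: [0.0, 0.5, -0.3]
width: 16.3
```

Run:
```python
from h import *
S=hold(); print(S[190:200,262:296,2].round().astype(int))
```

```text
8.375 eef [572.81   6.29  90.07] [572.67   6.29  89.99] F [ 0.54 -0.64 -0.51] w 16.0
[[ 36  37  36  33  32  28  26  29  55  60  36  42  56  98 110  82  42  33
   34  36  37  35  36  48  30  26  26  26  26  26  26  26  27  27]
 [ 37  36  32  28  28  27  26  29  53  59  37  40  51  97 109  90  45  34
   34  38  38  36  36  46  30  26  26  26  26  27  25  27  25  26]
 [ 36  32  28  28  27  26  24  27  44  58  36  40  53  96 110  91  47  33
   35  37  37  35  36  48  38  27  26  26  26  25  26  26  26  27]
 [ 33  28  26  27  26  29  30  52  73  83  46  40  54  94 110  91  46  34
   35  36  37  35  37  70  96  60  33  28  25  26  26  27  25  26]
 [ 28  27  26  26  33  70  80 127 143 143  92  65  57  94 110  94  50  35
   35  37  36  35  37  84 146 108  68  48  36  27  25  26  26  26]
 [ 27  25  30  52  79 136 146 167 173 173 150 119  70  94 109  94  48  34
   35  37  35  33  37  78 128 104  79  67  58  41  30  25  24  26]
 [ 25  33  76 128 148 171 172 171 172 174 172 146  77  92 109  92  46  34
   35  38  37  34  35  68  86  74  71  71  69  62  70  38  23  24]
 [ 34  74 138 170 178 177 174 170 171 172 174 147  76  88 108  91  45  34
   36  36  36  34  38  85  98  76  70  70  72  98 134 108  53  25]
 [ 67 107 152 162 174 177 174 170 170 172 173 145  78  82 107 101  50  33
   35  37  39  53  67 129 148 121 100  98 113 145 187 242 174  63]
 [ 77  96 112 117 145 174 176 172 170 170 161 130  75  76 106 108  67  47
   54  66  76  96 120 160 173 161 150 149 155 176 245 255 255 129]]
```

servo_tool --rows '[{"dx": 0.004,"dy": 0,"dz": 0,"wx": 0,"wy": 0,"wz": 0,"fingers": 1},{"dx": 0.004,"dy": 0,"dz": 0,"wx": 0,"wy": 0,"wz": 0,"fingers": 1},{"dx": 0.004,"dy": 0,"dz": 0,"wx": 0,"wy": 0,"wz": 0,"fingers": 1},{"dx": 0,"dy": 0,"dz": 0,"wx": 0,"wy": 0,"wz": 0,"fingers": 1},{"dx": 0,"dy": 0,"dz": 0,"wx": 0,"wy": 0,"wz": 0,"fingers": 1}]'

```text
clock: 9.0
eef_pos: [572.6, 6.3, 80.8]
tool_rot: [1.315, 1.571, 2.517]
force: [0.1, -0.2, -0.6]
width: 16.3
```

servo_tool --rows '[{"dx": 0.002,"dy": 0,"dz": 0,"wx": 0,"wy": 0,"wz": 0,"fingers": 1},{"dx": 0,"dy": 0,"dz": 0,"wx": 0,"wy": 0,"wz": 0,"fingers": 1},{"dx": 0,"dy": 0,"dz": 0,"wx": 0,"wy": 0,"wz": 0,"fingers": 1}]'

```text
clock: 9.38
eef_pos: [572.6, 6.3, 79.3]
tool_rot: [2.257, 1.571, -2.824]
force: [-0.9, -0.6, -0.1]
width: 16.0
```

servo_tool --rows '[{"dx": 0.0015,"dy": 0,"dz": 0,"wx": 0,"wy": 0,"wz": 0,"fingers": 1},{"dx": 0,"dy": 0,"dz": 0,"wx": 0,"wy": 0,"wz": 0,"fingers": 1},{"dx": 0,"dy": 0,"dz": 0,"wx": 0,"wy": 0,"wz": 0,"fingers": 1}]'

```text
clock: 9.75
eef_pos: [572.6, 6.3, 78.2]
tool_rot: [0.941, 1.571, 2.143]
force: [-0.3, -0.0, -0.5]
width: 16.3
```

servo_tool --rows '[{"dx": 0.0015,"dy": 0,"dz": 0,"wx": 0,"wy": 0,"wz": 0,"fingers": 1},{"dx": 0,"dy": 0,"dz": 0,"wx": 0,"wy": 0,"wz": 0,"fingers": 1},{"dx": 0,"dy": 0,"dz": 0,"wx": 0,"wy": 0,"wz": 0,"fingers": 1}]'

```text
clock: 10.12
eef_pos: [572.7, 6.3, 77.2]
tool_rot: [-1.079, 1.571, 0.123]
force: [-0.4, 0.0, 0.5]
width: 16.3
```

servo_tool --rows '[{"dx": 0.001,"dy": 0,"dz": 0,"wx": 0,"wy": 0,"wz": 0,"fingers": 1},{"dx": 0,"dy": 0,"dz": 0,"wx": 0,"wy": 0,"wz": 0,"fingers": 1},{"dx": 0,"dy": 0,"dz": 0,"wx": 0,"wy": 0,"wz": 0,"fingers": 1}]'

```text
clock: 10.5
eef_pos: [572.9, 6.2, 77.1]
tool_rot: [-1.248, 1.57, -0.046]
force: [-0.5, 0.6, 7.0]
width: 16.1
```

servo_tool --rows '[{"dx": 0.001,"dy": 0,"dz": 0,"wx": 0,"wy": 0,"wz": 0,"fingers": 1},{"dx": 0,"dy": 0,"dz": 0,"wx": 0,"wy": 0,"wz": 0,"fingers": 1},{"dx": 0,"dy": 0,"dz": 0,"wx": 0,"wy": 0,"wz": 0,"fingers": 1}]'

```text
clock: 10.88
eef_pos: [573.0, 6.2, 77.0]
tool_rot: [-1.279, 1.57, -0.077]
force: [-1.9, -0.1, 12.2]
width: 16.5
```

Run:
```python
from h import *
T=np.load('T0.npy');S=np.load('S0.npy')
cv2.imwrite('pics/t7.png',cv2.resize(T[155:275,360:480],None,fx=5,fy=5,interpolation=cv2.INTER_CUBIC)[:,:,::-1].clip(0,255).astype(np.uint8))
cv2.imwrite('pics/s7.png',cv2.resize(S[95:205,125:260],None,fx=5.5,fy=5.5,interpolation=cv2.INTER_CUBIC)[:,:,::-1].clip(0,255).astype(np.uint8))
```

```text
(no output)
```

View pics/t7.png

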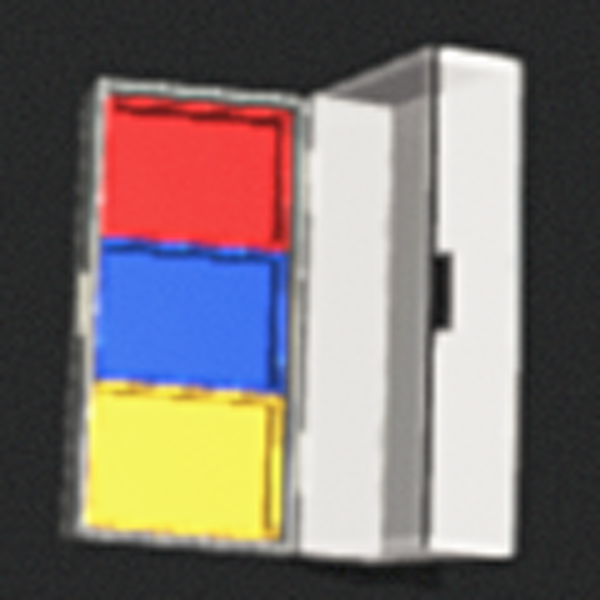

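View pics/s7.png

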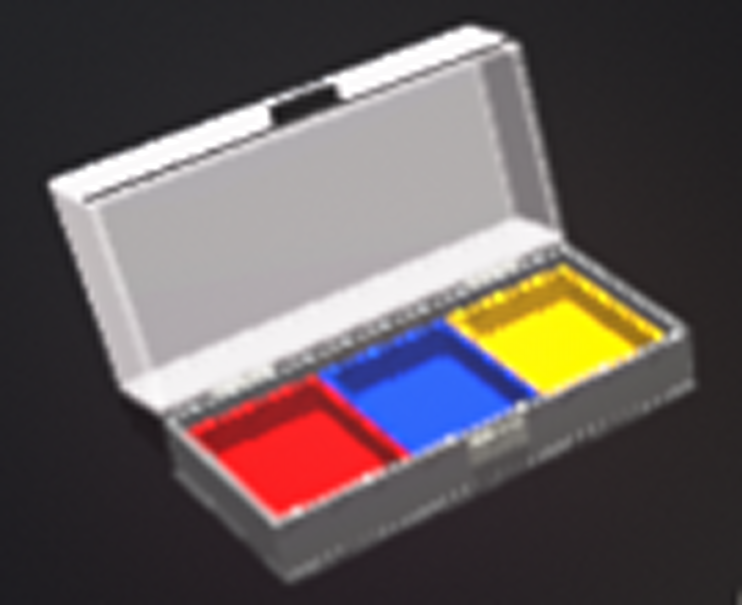

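```bash
cat > fit.py <<'E'
from h import *
from scipy.optimize import least_squares
b=lambda u,v,z:('b',u*53,v*113,z)
l=lambda v,z:('l',-106,v*113,z)
t=lambda x,y:('top',x/5+360-.4,y/5+155-.4)
s=lambda x,y:('scene',x/5.5+125-.4,y/5.5+95-.4)
C=[(b(-1,1,34),t(100,80)),(b(1,1,34),t(310,97)),(b(1,-1,34),t(297,550)),(b(-1,-1,34),t(80,542)),
(b(-1,1,34),s(280,522)),(b(-1,-1,34),s(690,328)),(b(1,-1,34),s(570,243)),(b(1,1,34),s(170,415)),(b(-1,1,0),s(285,580)),(b(-1,-1,0),s(692,385)),
(l(1,0),t(437,47)),(l(-1,0),t(430,553)),(l(1,48),t(523,62)),(l(-1,48),t(518,555)),
(l(1,48),s(52,185)),(l(1,0),s(82,205)),(l(-1,0),s(520,45)),(l(-1,48),s(475,28))]
def world(p,q):
    k,x,y,z=p; cx,cy,th,a=q
    if k=='l': x,z=53+np.cos(a)*x+np.sin(a)*z, 34-np.sin(a)*x+np.cos(a)*z
    c,s_=np.cos(th),np.sin(th); return np.array([cx+c*x-s_*y,cy+s_*x+c*y,z])
def res(q): return np.concatenate([proj(o[0],world(p,q))[0]-o[1:] for p,o in C])
r=least_squares(res,[540,-270,-np.pi/2,1.7],loss='soft_l1',x_scale=[1,1,.01,.01])
if __name__=='__main__':
    print(r.x,r.x[2]+np.pi/2); print(res(r.x).reshape(-1,2).round(1).tolist())
    q=r.x
    for n,p in (('red',('b',0,72,7)),('redoff',('b',-15,72,7)),('hinge',('b',53,0,34)),('lidedge',('l',-90,0,48)),('case-',('b',-53,-113,34)),('case+',('b',53,113,34))): print(n,world(p,q).round(1))
    for nm in('top','scene'): print(nm,proj(nm,world(('b',0,72,7),q)),proj(nm,world(('l',-90,0,48),q)))
E
python3 fit.py
python3 - <<'E'
from h import *
s=st();print(s['clock'],s['eef_pos'],s['force'])
E
```

```text
[ 560.70774987 -281.806827     -1.64726479    1.79747038] -0.07646846518526984
[[0.1, 0.1], [-0.0, 0.4], [-0.0, 0.8], [-0.0, -1.0], [-0.5, 0.2], [0.5, -0.0], [-0.8, -0.1], [-1.2, 0.4], [1.2, 0.6], [0.9, 0.3], [-0.4, 0.5], [-0.8, -0.9], [0.3, 0.5], [0.2, 0.5], [-0.8, -0.3], [1.0, -0.7], [-0.7, -1.1], [-1.6, -0.1]]
red [ 632.5 -287.3    7. ]
redoff [ 633.6 -272.4    7. ]
hinge [ 556.7 -334.7   34. ]
lidedge [ 551.5 -401.5  110.9]
case- [ 452.1 -220.3   34. ]
case+ [ 669.3 -343.3   34. ]
top [[397.15051173 190.81898224]] [[459.78222683 216.75515375]]
scene [[180.77082864 181.78705138]] [[174.86033976 118.87719975]]
10.875 [573.008   6.221  76.967] [-1.947 -0.125 12.202]
```

servo_tool --rows '[{"dx": -0.014,"dy": 0,"dz": 0,"wx": 0,"wy": 0,"wz": 0,"fingers": 1},{"dx": -0.017,"dy": 0,"dz": 0,"wx": 0,"wy": 0,"wz": 0,"fingers": 1},{"dx": -0.017,"dy": 0,"dz": 0,"wx": 0,"wy": 0,"wz": 0,"fingers": 1},{"dx": -0.017,"dy": 0,"dz": 0,"wx": 0,"wy": 0,"wz": 0,"fingers": 1},{"dx": 0,"dy": 0,"dz": 0,"wx": 0,"wy": 0,"wz": 0,"fingers": 1}]'

```text
clock: 11.5
eef_pos: [573.5, 6.3, 125.7]
tool_rot: [-1.143, 1.568, 0.059]
force: [0.7, -0.1, -1.6]
width: 16.3
```

servo_tool --rows '[{"dx": 0,"dy": -0.042,"dz": -0.065,"wx": 0,"wy": 0,"wz": 0,"fingers": 1},{"dx": 0,"dy": -0.042,"dz": -0.065,"wx": 0,"wy": 0,"wz": 0,"fingers": 1},{"dx": 0,"dy": -0.042,"dz": -0.065,"wx": 0,"wy": 0,"wz": 0,"fingers": 1},{"dx": 0,"dy": -0.042,"dz": -0.065,"wx": 0,"wy": 0,"wz": 0,"fingers": 1},{"dx": 0,"dy": -0.042,"dz": -0.065,"wx": 0,"wy": 0,"wz": 0,"fingers": 1}]'

```text
clock: 12.12
eef_pos: [631.5, -279.5, 123.8]
tool_rot: [1.235, 1.57, 2.437]
force: [0.6, 0.3, -0.6]
width: 15.9
```

servo_tool --rows '[{"dx": 0,"dy": 0,"dz": 0,"wx": 0,"wy": 0,"wz": 0,"fingers": 1},{"dx": 0,"dy": 0,"dz": 0,"wx": 0,"wy": 0,"wz": 0,"fingers": 1},{"dx": 0,"dy": 0,"dz": 0,"wx": 0,"wy": 0,"wz": 0,"fingers": 1}]'

```text
clock: 12.5
eef_pos: [631.8, -275.4, 124.1]
tool_rot: [0.671, 1.569, 1.875]
force: [0.2, 0.1, 0.6]
width: 16.1
```

Run:
```python
from h import *
a=save('scene','s8.png',(110,60,290,220),4); b=save('top','t8.png',(330,120,490,280),3.7)
p,R,s=pose(); print(p,s['clock'],s['width'],s['force'],s['qpos']);print(R.round(3))
```

```text
[ 631.96819703 -275.89345015  124.38179932] 12.6 16.449194469762507 [-0.45474486 -0.07136855 -0.25912627] [ 0.41660238  0.80108138 -0.08197359  1.48627355  0.07683828  0.85781641
  1.5136025 ]
[[-0.    -0.934  0.358]
 [ 0.001  0.358  0.934]
 [-1.     0.     0.001]]
```

View pics/s8.png

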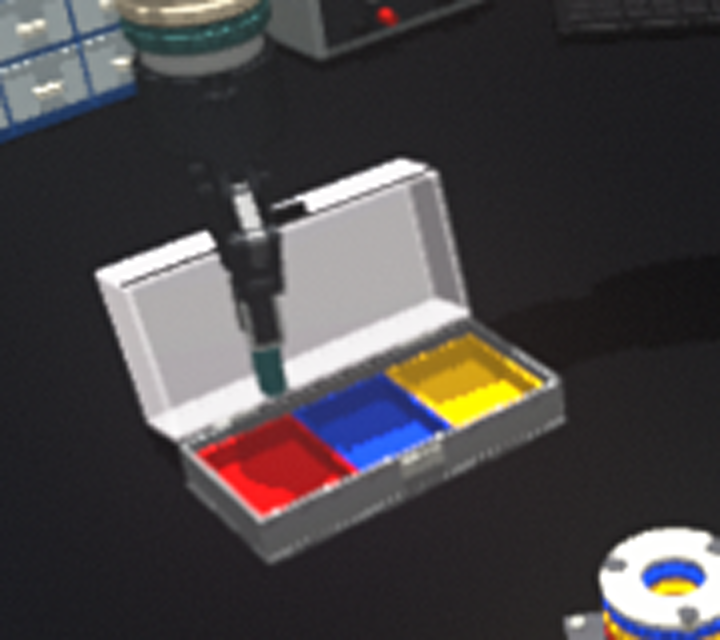

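View pics/t8.png

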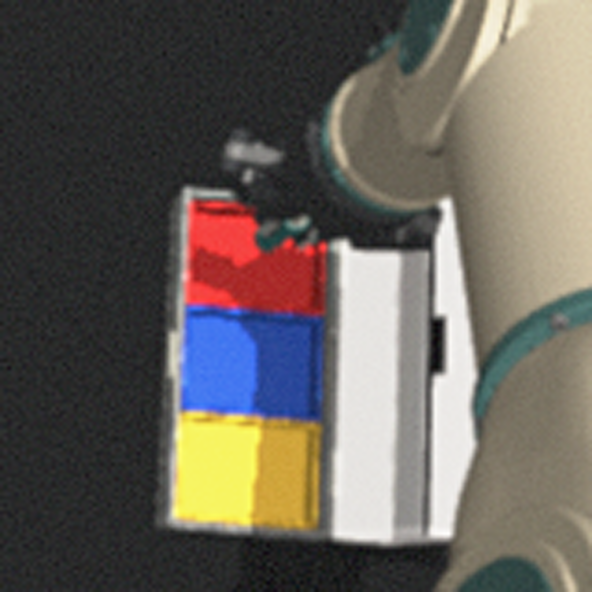

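Run:
```python
from h import *
q=proj('scene',[[632,-276,88],[632,-276,120]]); print((q-[110,60])*4)
```

```text
[[270.96634608 386.89661942]
 [261.27180083 341.33742534]]
```

servo_tool --rows '[{"dx": 0.03,"dy": 0,"dz": 0,"wx": 0,"wy": 0,"wz": 0,"fingers": 1},{"dx": 0.03,"dy": 0,"dz": 0,"wx": 0,"wy": 0,"wz": 0,"fingers": 1},{"dx": 0.03,"dy": 0,"dz": 0,"wx": 0,"wy": 0,"wz": 0,"fingers": 1},{"dx": 0.011,"dy": 0,"dz": 0,"wx": 0,"wy": 0,"wz": 0,"fingers": 1},{"dx": 0,"dy": 0,"dz": 0,"wx": 0,"wy": 0,"wz": 0,"fingers": 1}]'

```text
clock: 13.22
eef_pos: [631.6, -277.2, 48.4]
tool_rot: [1.417, 1.57, 2.62]
force: [0.1, -0.1, -0.5]
width: 16.0
```

servo_tool --rows '[{"dx": 0,"dy": 0,"dz": 0,"wx": 0,"wy": 0,"wz": 0,"fingers": 1},{"dx": 0.002,"dy": 0,"dz": 0,"wx": 0,"wy": 0,"wz": 0,"fingers": 1},{"dx": 0,"dy": 0,"dz": 0,"wx": 0,"wy": 0,"wz": 0,"fingers": 1},{"dx": 0,"dy": 0,"dz": 0,"wx": 0,"wy": 0,"wz": 0,"fingers": 1}]'

```text
clock: 13.72
eef_pos: [631.8, -277.9, 47.3]
tool_rot: [-1.51, 1.57, -0.308]
force: [0.5, -0.0, -0.2]
width: 16.4
```

servo_tool --rows '[{"dx": 0.002,"dy": 0,"dz": 0,"wx": 0,"wy": 0,"wz": 0,"fingers": 1},{"dx": 0,"dy": 0,"dz": 0,"wx": 0,"wy": 0,"wz": 0,"fingers": 1},{"dx": 0.001,"dy": 0,"dz": 0,"wx": 0,"wy": 0,"wz": 0,"fingers": 1},{"dx": 0,"dy": 0,"dz": 0,"wx": 0,"wy": 0,"wz": 0,"fingers": 1},{"dx": 0,"dy": 0,"dz": 0,"wx": 0,"wy": 0,"wz": 0,"fingers": 1}]'

```text
clock: 14.35
eef_pos: [631.7, -277.9, 44.8]
tool_rot: [-1.081, 1.571, 0.12]
force: [0.0, -0.3, 0.3]
width: 15.8
```

servo_tool --rows '[{"dx": 0.001,"dy": 0,"dz": 0,"wx": 0,"wy": 0,"wz": 0,"fingers": 1},{"dx": 0,"dy": 0,"dz": 0,"wx": 0,"wy": 0,"wz": 0,"fingers": 1},{"dx": 0,"dy": 0,"dz": 0,"wx": 0,"wy": 0,"wz": 0,"fingers": 1}]'

```text
clock: 14.72
eef_pos: [631.8, -277.9, 44.3]
tool_rot: [-1.482, 1.57, -0.28]
force: [0.3, 0.5, 0.6]
width: 16.3
```

servo_tool --rows '[{"dx": 0.0008,"dy": 0,"dz": 0,"wx": 0,"wy": 0,"wz": 0,"fingers": 1},{"dx": 0,"dy": 0,"dz": 0,"wx": 0,"wy": 0,"wz": 0,"fingers": 1},{"dx": 0,"dy": 0,"dz": 0,"wx": 0,"wy": 0,"wz": 0,"fingers": 1}]'

```text
clock: 15.1
eef_pos: [631.9, -277.9, 44.2]
tool_rot: [-1.647, 1.57, -0.445]
force: [-1.8, 0.3, 6.0]
width: 16.2
```

Run:
```python
from h import *
a=save('scene','s9.png',(110,60,290,220),4)
p,R,s=pose(); print(p,s['clock'],s['width'],s['force'])
```

```text
[ 631.89010223 -277.92017654   44.2236519 ] 15.15 16.379861711692264 [-1.51152961  0.22807595  5.17725167]
```

View pics/s9.png

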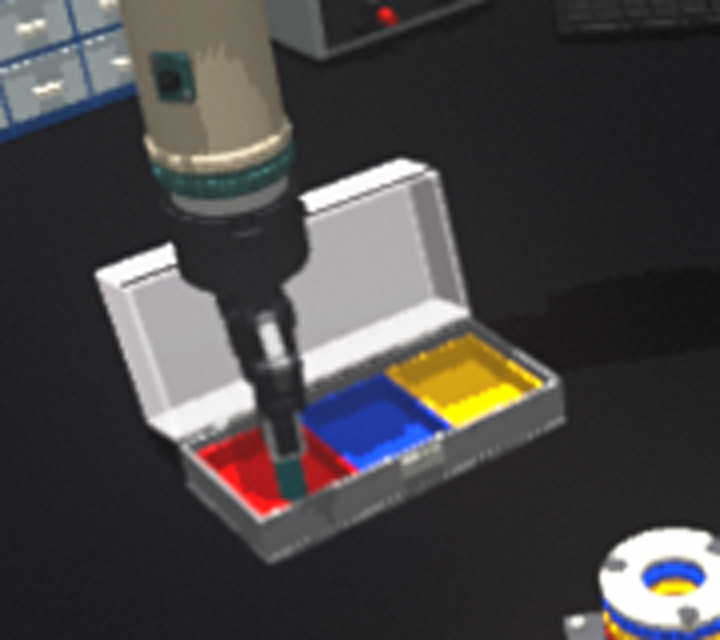

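servo_tool --rows '[{"dx": 0,"dy": 0,"dz": 0,"wx": 0,"wy": 0,"wz": 0,"fingers": 0.72},{"dx": 0,"dy": 0,"dz": 0,"wx": 0,"wy": 0,"wz": 0,"fingers": 0.6},{"dx": 0,"dy": 0,"dz": 0,"wx": 0,"wy": 0,"wz": 0,"fingers": 0.5},{"dx": 0,"dy": 0,"dz": 0,"wx": 0,"wy": 0,"wz": 0,"fingers": 0.5},{"dx": -0.01,"dy": 0,"dz": 0,"wx": 0,"wy": 0,"wz": 0,"fingers": 0.5}]'

```text
clock: 15.78
eef_pos: [631.1, -277.6, 50.5]
tool_rot: [1.542, 1.569, 2.744]
force: [-0.5, -1.0, 0.1]
width: 42.4
```

servo_tool --rows '[{"dx": -0.03,"dy": 0,"dz": 0,"wx": 0,"wy": 0,"wz": 0,"fingers": 0.5},{"dx": -0.06,"dy": 0,"dz": 0,"wx": 0,"wy": 0,"wz": 0,"fingers": 0.5},{"dx": -0.07,"dy": 0,"dz": 0,"wx": 0,"wy": 0,"wz": 0,"fingers": 0.5},{"dx": 0,"dy": 0,"dz": 0,"wx": 0,"wy": 0,"wz": 0,"fingers": 0.5},{"dx": 0,"dy": 0,"dz": 0,"wx": 0,"wy": 0,"wz": 0,"fingers": 0.5}]'

```text
clock: 16.4
eef_pos: [631.4, -277.8, 171.4]
tool_rot: [-1.813, 1.571, -0.611]
force: [-1.0, 0.4, 0.1]
width: 42.5
```

Run:
```python
from h import *
a=save('scene','s10.png',(110,60,290,220),4)
p,R,s=pose(); print(p,s['clock'],s['width'],s['force'],s['qpos'].round(2))
```

```text
[ 630.91766637 -277.53029367  170.28409425] 16.45 42.50656292077426 [ 0.39419538  0.09648602 -0.75439656] [ 0.42  0.75 -0.08  1.45  0.07  0.95  1.52]
```

View pics/s10.png

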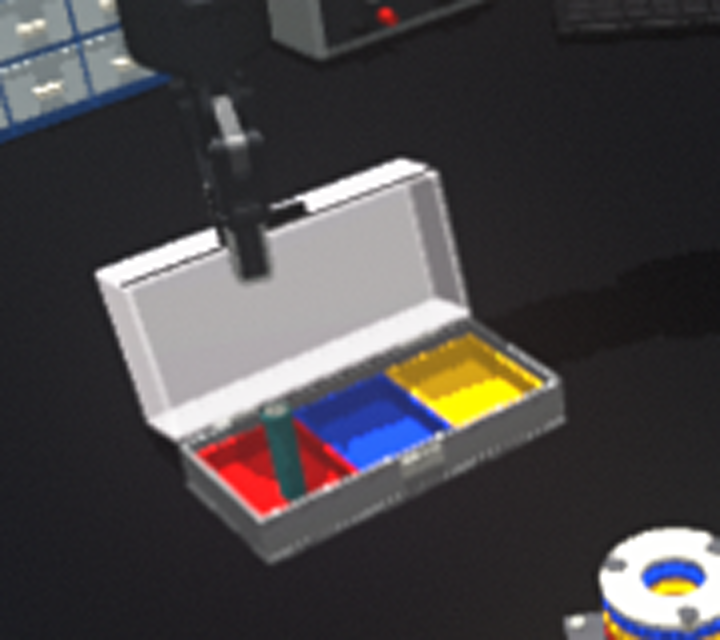

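Run:
```python
from h import *
go([546.6,-466.3,175])
```

```text
rows 4 total rot deg [-0.  -0.  -0.1] dist [ -84.3 -188.8    4.7]
{'dx': -0.0016, 'dy': 0.0035, 'dz': -0.0688, 'wx': -0.0, 'wy': -0.0, 'wz': -0.0041}
{'dx': -0.0016, 'dy': 0.0035, 'dz': -0.0688, 'wx': -0.0, 'wy': -0.0, 'wz': -0.0041}
{'dx': -0.0016, 'dy': 0.0035, 'dz': -0.0688, 'wx': -0.0, 'wy': -0.0, 'wz': -0.0041}
{'dx': -0.0016, 'dy': 0.0035, 'dz': -0.0688, 'wx': -0.0, 'wy': -0.0, 'wz': -0.0041}
```

servo_tool --rows '[{"dx": -0.0016,"dy": 0.0035,"dz": -0.069,"wx": 0,"wy": 0,"wz": 0,"fingers": 0.5},{"dx": -0.0016,"dy": 0.0035,"dz": -0.069,"wx": 0,"wy": 0,"wz": 0,"fingers": 1},{"dx": -0.0016,"dy": 0.0035,"dz": -0.069,"wx": 0,"wy": 0,"wz": 0,"fingers": 1},{"dx": -0.0016,"dy": 0.0035,"dz": -0.069,"wx": 0,"wy": 0,"wz": 0,"fingers": 1},{"dx": 0,"dy": 0,"dz": 0,"wx": 0,"wy": 0,"wz": 0,"fingers": 1}]'

```text
clock: 17.08
eef_pos: [541.6, -473.5, 173.7]
tool_rot: [2.376, 1.565, -2.714]
force: [-0.2, -0.0, -0.2]
width: -0.0
```

servo_tool --rows '[{"dx": 0.04,"dy": 0,"dz": 0,"wx": 0,"wy": 0,"wz": 0,"fingers": 1},{"dx": 0.042,"dy": 0,"dz": 0,"wx": 0,"wy": 0,"wz": 0,"fingers": 1},{"dx": 0,"dy": 0,"dz": 0,"wx": 0,"wy": 0,"wz": 0,"fingers": 1},{"dx": 0,"dy": 0,"dz": 0,"wx": 0,"wy": 0,"wz": 0,"fingers": 1}]'

```text
clock: 17.58
eef_pos: [547.8, -466.9, 114.6]
tool_rot: [-0.952, 1.57, 0.25]
force: [0.4, 0.1, -0.6]
width: 0.1
```

Run:
```python
from h import *
a=save('scene','s11.png',(90,40,290,220),4); b=save('top','t11.png',(360,120,520,280),3.7)
p,R,s=pose(); print(p,s['clock'],s['width'],s['force'],s['qpos'].round(2))
d=p[:2]-[560.7,-281.8]; th=-1.6473; X=d@[np.cos(th),np.sin(th)];Y=d@[-np.sin(th),np.cos(th)];print('case X,Y',X,Y)
```

```text
[ 548.26194999 -467.48072728  115.75947147] 17.675 0.22140239496914224 [ 0.08611918 -0.33240864  0.36744844] [ 0.72  0.85 -0.09  1.39  0.09  0.9   1.8 ]
case X,Y 186.0882436309718 1.7897359791002607
```

View pics/s11.png

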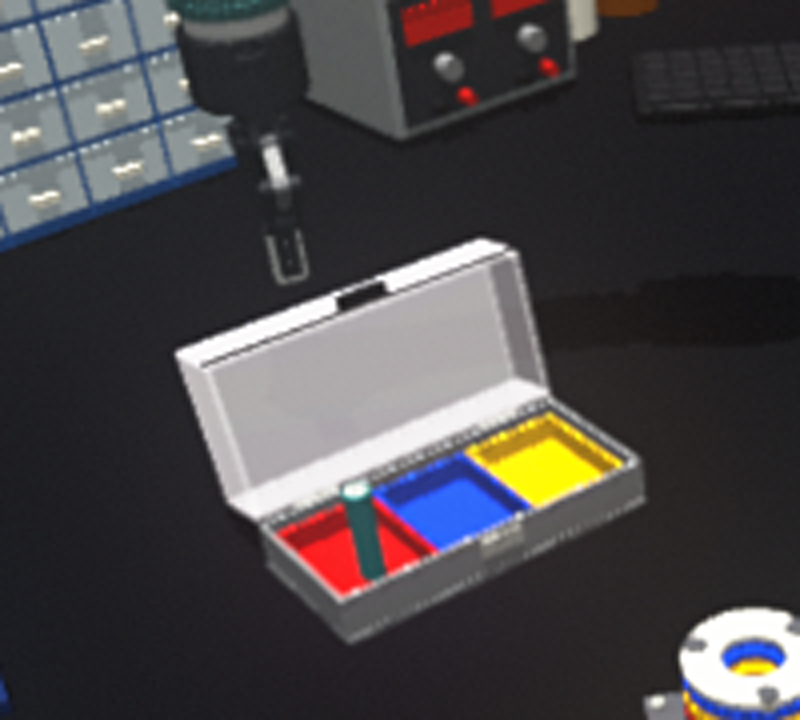

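View pics/t11.png

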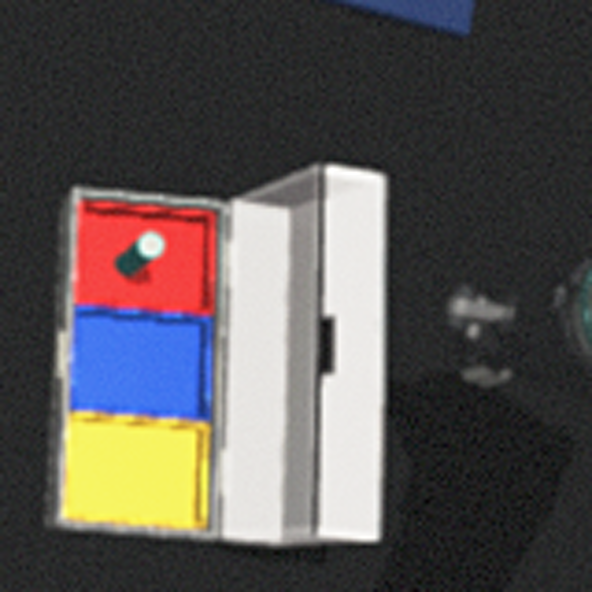

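servo_tool --rows '[{"dx": 0,"dy": 0.0091,"dz": 0.0307,"wx": 0,"wy": 0,"wz": 0,"fingers": 1},{"dx": 0,"dy": 0.009,"dz": 0.03,"wx": 0,"wy": 0,"wz": 0,"fingers": 1},{"dx": -0.0067,"dy": 0.0038,"dz": 0.0128,"wx": 0,"wy": 0,"wz": 0,"fingers": 1},{"dx": -0.008,"dy": 0.0038,"dz": 0.0128,"wx": 0,"wy": 0,"wz": 0,"fingers": 1},{"dx": 0,"dy": 0,"dz": 0,"wx": 0,"wy": 0,"wz": 0,"fingers": 1}]'

```text
clock: 18.3
eef_pos: [553.1, -399.8, 126.6]
tool_rot: [-1.73, 1.569, -0.527]
force: [-0.3, 0.2, 0.1]
width: 0.3
```

```bash
cat >> h.py <<'E'
def xy():
    p,R,s=pose(); d=p[:2]-[560.7,-281.8]; th=-1.6473; print('case X,Y,z',round(d@[np.cos(th),np.sin(th)],1),round(d@[-np.sin(th),np.cos(th)],1),p[2].round(1),'F',s['force'].round(1),s['clock'])
E
python3 - <<'E'
from h import *
a=save('scene','s12.png',(90,40,290,220),3.5); xy()
E
```

```text
case X,Y,z 118.4 1.3 126.0 F [-0.5  0.4  1.1] 18.35
```

View pics/s12.png

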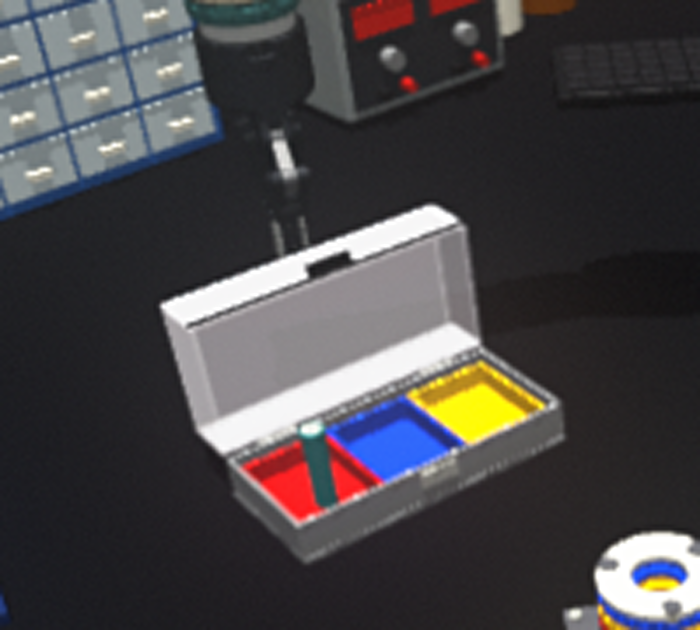

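servo_tool --rows '[{"dx": -0.0067,"dy": 0.005,"dz": 0.0166,"wx": 0,"wy": 0,"wz": 0,"fingers": 1},{"dx": -0.0053,"dy": 0.0048,"dz": 0.016,"wx": 0,"wy": 0,"wz": 0,"fingers": 1},{"dx": -0.0027,"dy": 0.0051,"dz": 0.0173,"wx": 0,"wy": 0,"wz": 0,"fingers": 1},{"dx": -0.001,"dy": 0.0051,"dz": 0.0173,"wx": 0,"wy": 0,"wz": 0,"fingers": 1},{"dx": 0.0023,"dy": 0.0051,"dz": 0.0173,"wx": 0,"wy": 0,"wz": 0,"fingers": 1}]'

```text
clock: 18.98
eef_pos: [558.4, -332.4, 135.7]
tool_rot: [-0.868, 1.57, 0.334]
force: [-0.5, -1.5, 3.9]
width: 0.1
```

servo_tool --rows '[{"dx": 0.004,"dy": 0.005,"dz": 0.0166,"wx": 0,"wy": 0,"wz": 0,"fingers": 1},{"dx": 0.0067,"dy": 0.005,"dz": 0.0166,"wx": 0,"wy": 0,"wz": 0,"fingers": 1},{"dx": 0.0085,"dy": 0.0046,"dz": 0.0153,"wx": 0,"wy": 0,"wz": 0,"fingers": 1},{"dx": 0,"dy": 0,"dz": 0,"wx": 0,"wy": 0,"wz": 0,"fingers": 1}]'

```text
clock: 19.48
eef_pos: [560.4, -293.4, 119.6]
tool_rot: [1.105, 1.567, 2.309]
force: [-0.7, 0.2, -0.0]
width: -0.1
```

Run:
```python
from h import *
a=save('scene','s13.png',(90,40,290,220),3.5); xy()
```

```text
case X,Y,z 13.0 0.3 119.8 F [-0.  -0.6  0.7] 19.525
```

View pics/s13.png

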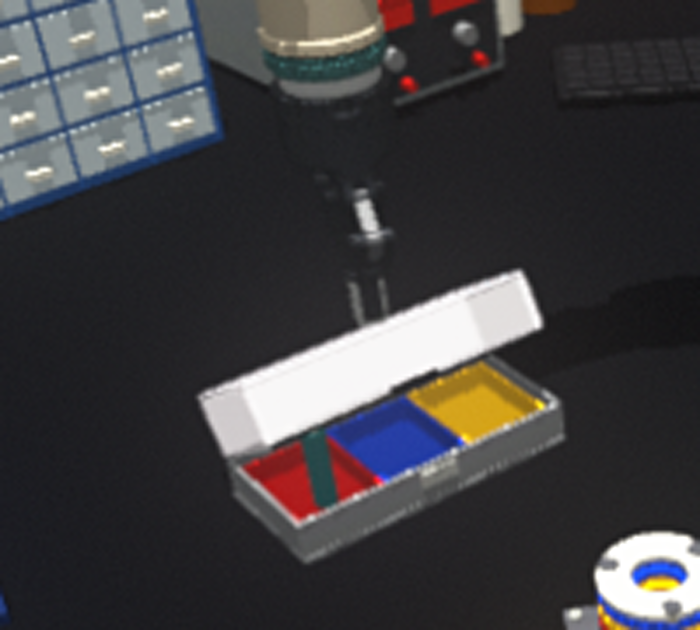

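servo_tool --rows '[{"dx": 0.0093,"dy": 0.0036,"dz": 0.0121,"wx": 0,"wy": 0,"wz": 0,"fingers": 1},{"dx": 0.012,"dy": 0.0038,"dz": 0.0128,"wx": 0,"wy": 0,"wz": 0,"fingers": 1},{"dx": 0.014,"dy": 0.0029,"dz": 0.0096,"wx": 0,"wy": 0,"wz": 0,"fingers": 1},{"dx": 0.0105,"dy": 0.003,"dz": 0.0102,"wx": 0,"wy": 0,"wz": 0,"fingers": 1},{"dx": 0,"dy": 0,"dz": 0,"wx": 0,"wy": 0,"wz": 0,"fingers": 1}]'

```text
clock: 20.15
eef_pos: [563.1, -260.0, 85.4]
tool_rot: [1.431, 1.569, 2.634]
force: [-0.3, 0.8, -1.1]
width: -0.0
```

servo_tool --rows '[{"dx": 0,"dy": 0,"dz": 0,"wx": 0,"wy": 0,"wz": 0,"fingers": 1},{"dx": 0.0015,"dy": 0,"dz": 0,"wx": 0,"wy": 0,"wz": 0,"fingers": 1},{"dx": 0,"dy": 0,"dz": 0,"wx": 0,"wy": 0,"wz": 0,"fingers": 1},{"dx": 0,"dy": 0,"dz": 0,"wx": 0,"wy": 0,"wz": 0,"fingers": 1}]'

```text
clock: 20.65
eef_pos: [563.6, -261.4, 85.6]
tool_rot: [-1.852, 1.571, -0.65]
force: [-0.3, 0.2, -0.2]
width: 0.2
```

Run:
```python
from h import *
a=save('scene','s14.png',(90,40,290,220),3.5); xy()
```

```text
case X,Y,z -20.6 1.3 85.6 F [-0.5  0.1 -0.3] 20.7
```

View pics/s14.png

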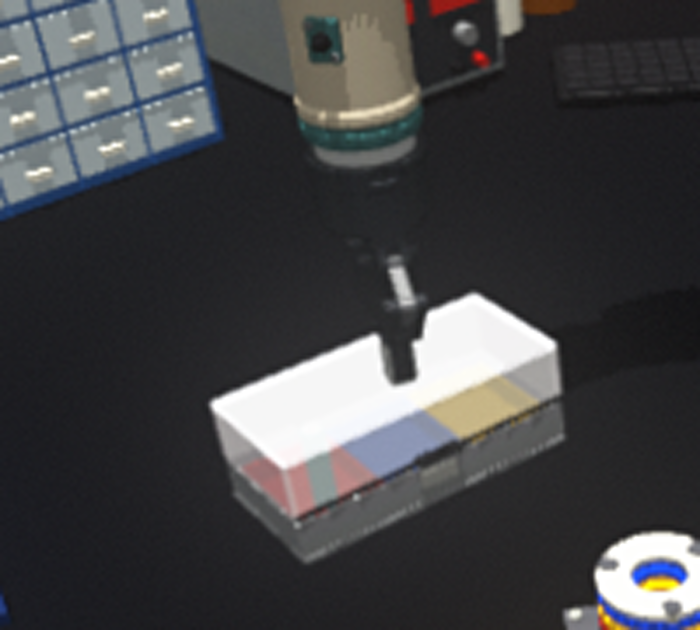

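servo_tool --rows '[{"dx": 0.0025,"dy": 0.004,"dz": 0.0128,"wx": 0,"wy": 0,"wz": 0,"fingers": 1},{"dx": 0.0015,"dy": 0.002,"dz": 0.0064,"wx": 0,"wy": 0,"wz": 0,"fingers": 1},{"dx": 0,"dy": 0,"dz": 0,"wx": 0,"wy": 0,"wz": 0,"fingers": 1},{"dx": 0,"dy": 0,"dz": 0,"wx": 0,"wy": 0,"wz": 0,"fingers": 1}]'

```text
clock: 21.2
eef_pos: [564.9, -245.1, 82.6]
tool_rot: [0.138, 1.57, 1.341]
force: [-0.4, 0.6, 3.0]
width: -0.2
```

servo_tool --rows '[{"dx": 0.0015,"dy": 0,"dz": 0,"wx": 0,"wy": 0,"wz": 0,"fingers": 1},{"dx": 0,"dy": 0,"dz": 0,"wx": 0,"wy": 0,"wz": 0,"fingers": 1},{"dx": 0,"dy": 0,"dz": 0,"wx": 0,"wy": 0,"wz": 0,"fingers": 1}]'

```text
clock: 21.58
eef_pos: [564.9, -245.1, 82.6]
tool_rot: [-0.07, 1.57, 1.132]
force: [-2.4, 3.3, 10.6]
width: -0.2
```

servo_tool --rows '[{"dx": 0.0015,"dy": 0,"dz": 0,"wx": 0,"wy": 0,"wz": 0,"fingers": 1},{"dx": 0,"dy": 0,"dz": 0,"wx": 0,"wy": 0,"wz": 0,"fingers": 1},{"dx": 0,"dy": 0,"dz": 0,"wx": 0,"wy": 0,"wz": 0,"fingers": 1}]'

```text
clock: 21.95
eef_pos: [565.0, -245.1, 82.5]
tool_rot: [-0.322, 1.569, 0.88]
force: [-4.0, 4.3, 18.5]
width: 0.2
```

servo_tool --rows '[{"dx": -0.008,"dy": 0,"dz": 0,"wx": 0,"wy": 0,"wz": 0,"fingers": 1},{"dx": -0.05,"dy": 0,"dz": 0,"wx": 0,"wy": 0,"wz": 0,"fingers": 1},{"dx": -0.07,"dy": 0,"dz": 0,"wx": 0,"wy": 0,"wz": 0,"fingers": 1},{"dx": -0.06,"dy": 0,"dz": -0.05,"wx": 0,"wy": 0,"wz": 0,"fingers": 1},{"dx": 0,"dy": 0,"dz": 0,"wx": 0,"wy": 0,"wz": 0,"fingers": 1}]'

```text
clock: 22.58
eef_pos: [551.3, -286.7, 225.1]
tool_rot: [-2.041, 1.562, -0.845]
force: [0.0, -0.1, -0.8]
width: -0.1
```

Run:
```python
from h import *
a=save('scene','s15.png',(90,60,290,220),3.9); b=save('top','t15.png'); xy(); save('scene','s15f.png')
from fit import world,r
q=r.x.copy()
for a in (0,.03):
  q[3]=a
  for n in('scene','top'):print(n,proj(n,[world(('l',x,y,48),q) for x,y in((-106,113),(-106,-113),(0,-113),(0,113))]).round(1).tolist())
```

```text
case X,Y,z 0.5 -10.1 221.1 F [ 1.  -0.2  0. ] 22.675
scene [[171.2, 173.3], [249.3, 138.5], [225.7, 123.4], [150.1, 154.5]]
top [[384.4, 165.8], [380.4, 261.0], [425.6, 264.5], [428.1, 169.6]]
scene [[170.6, 171.9], [248.8, 137.2], [225.4, 123.2], [149.8, 154.3]]
top [[385.4, 165.5], [381.3, 261.0], [426.3, 264.6], [428.7, 169.7]]
```

View pics/s15.png

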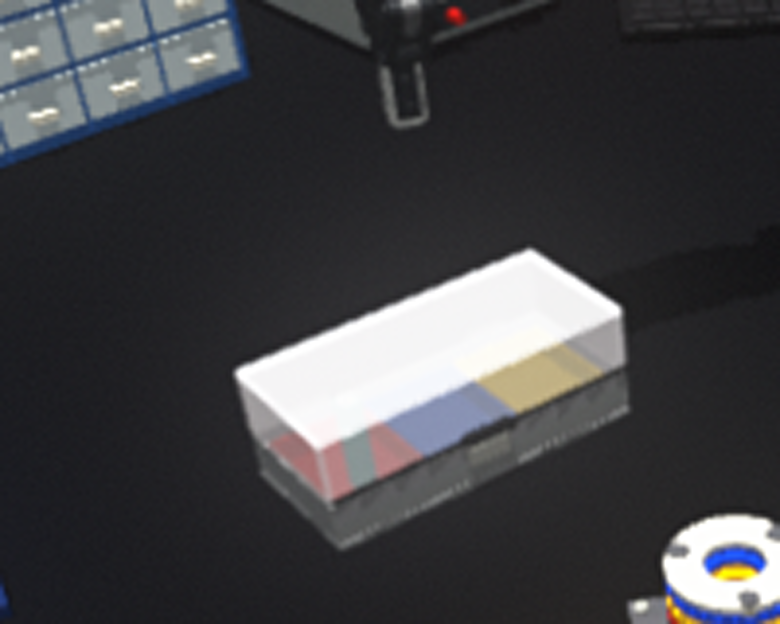

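View pics/t15.png

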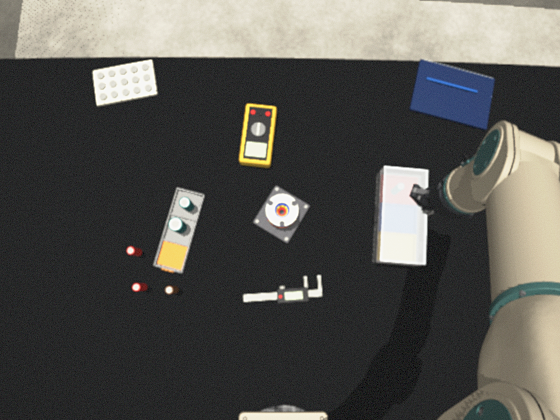

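View pics/s15f.png

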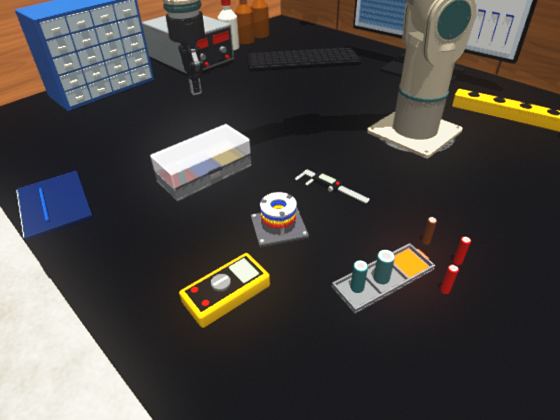

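Run:
```python
from h import *
s=st(); print(s['clock'],s['force'],np.abs(s['qd']).max())
print(ctrl.finish_job())
```

```text
22.725 [ 0.125 -0.154 -0.248] 0.017
the job is handed in; nothing more can be done
None
```

The cell from the orange pad stopped on the red ring. It now stands upright in the red tray, the lid is shut, and I handed the job in at 22.7 s of the 58 s allowed.

- **Gauge:** The cell went down without contact past the blue and yellow rings. It stopped with its foot about 40 mm above the bench, the height of the red ring's top face. Force rose to about 12 N, and I stopped there and lifted it out.
- **Placing:** It touched the tray floor at the expected height, and after release the pictures showed it standing upright.
- **Lid:** I pushed it over and down. At the end, force rose from 3 to 18.5 N with the height steady at about 82.5 mm (82 mm expected). The lid's near front corner, the one I compared in the last picture, lies within about 1.5 pixels of where a shut lid should be.
- **Other things:** The last pictures show the other two cells standing in the rack and the caliper and multimeter where they were. The arm is clear of everything.

**Disagreements:** The first alignment over the gauge was about 1.7 mm off because the arm was still settling. I corrected it before lowering the cell. The finger opening read about 16 mm on this cell, although one the red ring stops should be 18 mm. I relied on the ring result, and no final check failed.

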